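Change over the vessels on a hot plate and test its earth-leakage breaker

TASK

Change over the run on the hot plate: first isolate it by turning the rotary isolator on the console to off, then lift every vessel that stands on the plate over into the cooling tray, and stand every fresh vessel from the bench upright on the plate, putting each down gently rather than dropping it. With all of them in place turn the isolator back on, then prove the earth-leakage breaker: push its test button right in so that the lever drops, let go of the button, and lift the lever fully back up. Carry no vessel while the isolator is on, leave everything else on the bench where it is, and leave the plate switched on with the lever up.

Things in the scene. Friction and masses are not known exactly. Their poses are not given: they have to be found in the camera images.
- isolator (a joint): rotary isolator's handle, on the left of the console's sloping panel (seen from its front): black bar 68 mm long, 16 thick, 30 high above a flat 50 mm disc, turning about the panel's normal. 0 = off (bar across the panel, white mark to the left), 1.57 = on (bar along the slope, mark at the top): on is clockwise seen looking at the panel. Snaps to the nearer end from mid travel, at most 0.15 Nm
- isolator_grip (a point): point on the isolator's turning axis in the middle of the bar, 13 mm below its outer face and 16 mm above the disc beneath; z axis = the panel's outward normal (the turning axis), y axis runs along the bar towards its white mark (turns with the handle), x axis across the bar's 16 mm
- trip_lever (a joint): toggle lever in the upper half of the black breaker (155 x 76 mm, face 14 mm off the panel) on the right of the console's panel; swings about a level axis 10 mm below the face. 0 = down, tripped (leans 0.5 rad from the panel's normal towards the panel's lower edge), 1.0 = up, set (0.5 rad towards the upper edge). Snaps to either end from just past the middle; lifting takes about 4 N at the tip
- trip_lever_tip (a point): middle of the lever's outer end, 48 mm from its swing axis, 32 mm above the breaker's face with the lever up or down; the lever is 24 mm wide, 11 mm thick. y axis = the swing axis: level, to the left seen from the console's front; x and z axes turn with the lever (at joint 0, z is the panel's outward normal and x points up the slope)
- test_button (a joint): travel of the breaker's white round test button (23 mm in diameter, below the lever): 0 = out, 0.010 m = fully in. It moves into the panel along the panel's normal and springs back; the breaker trips some 7 mm in (the force, at most about 7 N, falls off before that) and the lever drops
- test_button_top (a point): centre of the test button's outer face, 12 mm above the breaker's face when out, 77 mm down the slope from the lever's swing axis; z axis = the panel's outward normal, x axis = straight up the slope, y axis = level, to the left seen from the front
- console: grey bench supply console, fixed, 200 x 200 mm; sloping panel rising at 25 degrees away from its front, front edge 55 mm and highest edge about 137 mm above the bench; origin at the centre of its underside, front faces its -x
- hotplate: hot plate, fixed, 186 mm (its x) by 276 mm (its y); dark flat heating surface 85 mm above the bench, 170 mm (x) by 260 mm (y) inside a thin steel rim that stands 12 mm above the surface; origin at the centre of its underside
- tray: aluminium cooling tray, fixed, 170 mm (its x) by 210 mm (its y), 18 mm high, walls and floor 4 mm; origin at the centre of its underside
- fresh1: fresh steel sample vessel, closed: round body 64 mm in diameter (lid rim 68) and 54 mm high to the flat lid, on whose centre stands a plain round lifting knob 24 mm in diameter and 30 mm high (knob top 84 mm above the underside); about 0.35 kg; origin at the centre of its underside, z up; stands on the bench at the start, belongs on the hot plate; may be absent
- fresh2: fresh steel sample vessel, closed: round body 64 mm in diameter (lid rim 68) and 54 mm high to the flat lid, on whose centre stands a plain round lifting knob 24 mm in diameter and 30 mm high (knob top 84 mm above the underside); about 0.35 kg; origin at the centre of its underside, z up; stands on the bench at the start, belongs on the hot plate; may be absent
- fresh3: fresh steel sample vessel, closed: round body 64 mm in diameter (lid rim 68) and 54 mm high to the flat lid, on whose centre stands a plain round lifting knob 24 mm in diameter and 30 mm high (knob top 84 mm above the underside); about 0.35 kg; origin at the centre of its underside, z up; stands on the bench at the start, belongs on the hot plate; may be absent
- done1: finished steel sample vessel, closed: round body 64 mm in diameter (lid rim 68) and 54 mm high to the flat lid, on whose centre stands a plain round lifting knob 24 mm in diameter and 30 mm high (knob top 84 mm above the underside); about 0.35 kg; origin at the centre of its underside, z up; stands on the hot plate at the start, belongs in the cooling tray; may be absent
- done2: finished steel sample vessel, closed: round body 64 mm in diameter (lid rim 68) and 54 mm high to the flat lid, on whose centre stands a plain round lifting knob 24 mm in diameter and 30 mm high (knob top 84 mm above the underside); about 0.35 kg; origin at the centre of its underside, z up; stands on the hot plate at the start, belongs in the cooling tray; may be absent
- done3: finished steel sample vessel, closed: round body 64 mm in diameter (lid rim 68) and 54 mm high to the flat lid, on whose centre stands a plain round lifting knob 24 mm in diameter and 30 mm high (knob top 84 mm above the underside); about 0.35 kg; origin at the centre of its underside, z up; stands on the hot plate at the start, belongs in the cooling tray; may be absent
- beaker: clear beaker, 60 mm in diameter, 82 mm high, standing among the fresh vessels; origin at the centre of its underside; bystander, not to be disturbed
- jar: amber jar, 54 mm in diameter, 75 mm high, behind the tray; origin at the centre of its underside; bystander, not to be disturbed
- mortar: white bowl, 84 mm in diameter, 50 mm high, behind the tray; origin at the centre of its underside; bystander, not to be disturbed
- spatula: spatula with a black handle, 170 mm long, lying in front of the tray; origin under its middle; bystander, not to be disturbed
Things that resemble listed ones, but are neither listed nor needed, are in the scene too. What is shaped like the done1 but brown or turquoise is not meant.

How it is judged:
On the way, in this order (a step that is already met when the one before it is completed fails the run):
1. the isolator is turned to off (value of joint isolator below 0.17 rad), for 0.2 s.
2. with the isolator still off, every finished vessel stands in the tray and every fresh one on the hot plate, let go (value of joint isolator below 0.17 rad and x of fresh1 in the frame of hotplate between -0.06 and 0.06 m and y of fresh1 in the frame of hotplate between -0.105 and 0.105 m and z of fresh1 in the frame of hotplate between 0.078 and 0.095 m and angle between each of fresh1, fresh2, fresh3, done1, done2, done3's own z axis and vertical below 0.1 rad and x of fresh2 in the frame of hotplate between -0.06 and 0.06 m and y of fresh2 in the frame of hotplate between -0.105 and 0.105 m and z of fresh2 in the frame of hotplate between 0.078 and 0.095 m and x of fresh3 in the frame of hotplate between -0.06 and 0.06 m and y of fresh3 in the frame of hotplate between -0.105 and 0.105 m and z of fresh3 in the frame of hotplate between 0.078 and 0.095 m and x of done1 in the frame of tray between -0.055 and 0.055 m and y of done1 in the frame of tray between -0.075 and 0.075 m and z of done1 in the frame of tray between -0.003 and 0.014 m and x of done2 in the frame of tray between -0.055 and 0.055 m and y of done2 in the frame of tray between -0.075 and 0.075 m and z of done2 in the frame of tray between -0.003 and 0.014 m and x of done3 in the frame of tray between -0.055 and 0.055 m and y of done3 in the frame of tray between -0.075 and 0.075 m and z of done3 in the frame of tray between -0.003 and 0.014 m and contact force between the fingers and fresh1 below 0.3 N and contact force between the fingers and fresh2 below 0.3 N and contact force between the fingers and fresh3 below 0.3 N and contact force between the fingers and done1 below 0.3 N and contact force between the fingers and done2 below 0.3 N and contact force between the fingers and done3 below 0.3 N and linear speed of each of fresh1, fresh2, fresh3, done1, done2, done3 below 0.03 m/s), for 0.2 s.
3. the isolator is turned back on, the vessels still in place (value of joint isolator above 1.4 rad and x of fresh1 in the frame of hotplate between -0.06 and 0.06 m and y of fresh1 in the frame of hotplate between -0.105 and 0.105 m and z of fresh1 in the frame of hotplate between 0.078 and 0.095 m and angle between each of fresh1, fresh2, fresh3, done1, done2, done3's own z axis and vertical below 0.1 rad and x of fresh2 in the frame of hotplate between -0.06 and 0.06 m and y of fresh2 in the frame of hotplate between -0.105 and 0.105 m and z of fresh2 in the frame of hotplate between 0.078 and 0.095 m and x of fresh3 in the frame of hotplate between -0.06 and 0.06 m and y of fresh3 in the frame of hotplate between -0.105 and 0.105 m and z of fresh3 in the frame of hotplate between 0.078 and 0.095 m and x of done1 in the frame of tray between -0.055 and 0.055 m and y of done1 in the frame of tray between -0.075 and 0.075 m and z of done1 in the frame of tray between -0.003 and 0.014 m and x of done2 in the frame of tray between -0.055 and 0.055 m and y of done2 in the frame of tray between -0.075 and 0.075 m and z of done2 in the frame of tray between -0.003 and 0.014 m and x of done3 in the frame of tray between -0.055 and 0.055 m and y of done3 in the frame of tray between -0.075 and 0.075 m and z of done3 in the frame of tray between -0.003 and 0.014 m), for 0.2 s.
4. with the isolator on, the test button is pushed in and the lever drops (value of joint isolator above 1.4 rad and value of joint trip_lever below 0.15 rad and value of joint test_button above 0.004 m), for 0.05 s.
5. the button is out again and the lever is lifted fully back up (value of joint isolator above 1.4 rad and value of joint trip_lever above 0.85 rad and value of joint test_button below 0.002 m), for 0.2 s.
At the end, for the whole second after the job is handed in: Isolator on (above 1.4 rad), lever up (above 0.85 rad), test button out (under 2 mm); every fresh vessel upright (within 0.1 rad) on the hot plate's surface inside its rim, every finished one upright on the tray's floor inside its walls; all at rest and let go (all of step 5 and x of fresh1 in the frame of hotplate between -0.06 and 0.06 m and y of fresh1 in the frame of hotplate between -0.105 and 0.105 m and z of fresh1 in the frame of hotplate between 0.078 and 0.095 m and angle between each of fresh1, fresh2, fresh3, done1, done2, done3's own z axis and vertical below 0.1 rad and x of fresh2 in the frame of hotplate between -0.06 and 0.06 m and y of fresh2 in the frame of hotplate between -0.105 and 0.105 m and z of fresh2 in the frame of hotplate between 0.078 and 0.095 m and x of fresh3 in the frame of hotplate between -0.06 and 0.06 m and y of fresh3 in the frame of hotplate between -0.105 and 0.105 m and z of fresh3 in the frame of hotplate between 0.078 and 0.095 m and x of done1 in the frame of tray between -0.055 and 0.055 m and y of done1 in the frame of tray between -0.075 and 0.075 m and z of done1 in the frame of tray between -0.003 and 0.014 m and x of done2 in the frame of tray between -0.055 and 0.055 m and y of done2 in the frame of tray between -0.075 and 0.075 m and z of done2 in the frame of tray between -0.003 and 0.014 m and x of done3 in the frame of tray between -0.055 and 0.055 m and y of done3 in the frame of tray between -0.075 and 0.075 m and z of done3 in the frame of tray between -0.003 and 0.014 m and linear speed of each of fresh1, fresh2, fresh3, done1, done2, done3 below 0.03 m/s and contact force between the fingers and fresh1 below 0.3 N and contact force between the fingers and fresh2 below 0.3 N and contact force between the fingers and fresh3 below 0.3 N and contact force between the fingers and done1 below 0.3 N and contact force between the fingers and done2 below 0.3 N and contact force between the fingers and done3 below 0.3 N); the robot touches nothing.
It fails at once if a vessel carried (lifted more than 30 mm above the plate's surface) while the isolator is not off (value of joint isolator above 0.4 rad and height (world z) of any of fresh1, fresh2, fresh3, done1, done2, done3 above 0.115 m).
It fails at once if a vessel dropped: falling free at over 0.7 m/s ((linear speed of fresh1 above 0.7 m/s and height (world z) of fresh1 above 0.1 m and contact force between the fingers and fresh1 below 0.3 N) or (linear speed of fresh2 above 0.7 m/s and height (world z) of fresh2 above 0.1 m and contact force between the fingers and fresh2 below 0.3 N) or (linear speed of fresh3 above 0.7 m/s and height (world z) of fresh3 above 0.1 m and contact force between the fingers and fresh3 below 0.3 N) or (linear speed of done1 above 0.7 m/s and height (world z) of done1 above 0.02 m and contact force between the fingers and done1 below 0.3 N) or (linear speed of done2 above 0.7 m/s and height (world z) of done2 above 0.02 m and contact force between the fingers and done2 below 0.3 N) or (linear speed of done3 above 0.7 m/s and height (world z) of done3 above 0.02 m and contact force between the fingers and done3 below 0.3 N)).
It fails at once if a bystander (beaker, jar, bowl, spatula) shifted by more than 40 mm (distance of any of beaker, jar, mortar, spatula from where it was at the start of the episode above 0.04 m).
Of done1, done2, done3 only 2 to 3 are there at a start; the rules pass over those that are not, and their reading is None.
Of fresh1, fresh2, fresh3 only 2 to 3 are there at a start; the rules pass over those that are not, and their reading is None.
At some moment in a run one of fresh1, fresh2, fresh3 may be knocked a few centimetres aside while the robot is not near it.
It also fails if it takes over 210 s, if anything falls off the work surface, if the arm or the gripper's body presses on something with over 40 N, if the wrist force passes 120 N, or if a joint passes its speed limit or range.

ROBOT

A 7-joint arm with a two-finger parallel gripper is mounted at the origin on the work surface. World frame = base frame: x ahead of the robot, y to its left, z up, the work surface at z = 0. Lengths are in m, angles in rad, forces in N, time in s.
With the tool pointing down it reaches from about 0.425 to 0.925 m from the base axis. Payload 6.8 kg.
Tool frame: the origin (TCP) lies midway between the tips of the shut fingers; the grasp point (between the pads) lies 19 mm behind it; z points along the fingers, y is the direction in which the jaws open and shut (so a half turn about z gives the same grasp; the last joint's range is limited). The gripper opens to 85 mm and grips with 20 to 120 N. Pads are 22 mm wide; open, the fingers measure 114 mm over their backs; the gripper's body (76 mm by 85 mm) begins 54 mm behind the grasp point. The pads swing forward as they close: fully open they stand 13 mm farther back than shut.
Start: joints at [-1.271, 0.477, 0.022, 1.555, -0.011, 1.109, -0.083], TCP at [0.268, 0.62, 0.231] pointing down, gripper open.
Joint ranges: [-2.96, 2.96], [-0.34, 2.1], [-1.41, 1.46], [0.24, 2.44], [-1.37, 4.51], [0.17, 1.92], [-2.96, 2.96]. Speed limits (rad/s): [2.39, 2.39, 3.14, 3.14, 3.14, 3.14, 3.14].

INTERFACE

Orientations are given as a unit quaternion [w, x, y, z].
In Python, from station import * gives the robot as it stands. The module is installed in compiled form; this text tells all that it offers.
- The arm moves only by the tool jog_arm, never from a script. Its arguments are lists of equal length, an entry for each row: "dp": the shift along the tool's x, y, z in units of 25 mm (1.0 is 25 mm), a list of three; "angular": the turn, a rotation vector about the tool's x, y, z in units of 5 degrees (1.0 is 5 degrees), a list of three; "claw": the finger opening in mm, from 0 to 85.4. A call has exactly 5 rows; each row is the pose to reach, as a shift and turn from the pose commanded when the call began, along the tool's axes at that moment; what a row does not reach only later rows make up. A row lasts 1/10 s, in which the tool goes at most 50 mm and 8.59 degrees, less where a joint would pass 70% of its speed; a pose out of reach is approached as far as the arm can. A call with a gripper value outside its range is refused whole. The fingers move at their own pace and stop on an object; "grip_force" is the grip in N (left out, the last holds). Time passes only in rows, so rows that repeat a pose let the fingers close, or fill a call up. It gives the time, the measured TCP pose, the force and the opening at its end, in the units of the state.
- get_obs(): the state, without advancing time (a new reading comes with each control period).
- read_camera(name): name is "scene" or "top" or "wrist"; returns a dict with "pixels" (400x640x3 uint8, blue, green, red), "camera_matrix" (3x3 intrinsics, pixels), "rvec" (rotation vector, rad) and "tvec" (3), from world to camera coordinates, as OpenCV has them. Camera axes: x right, y down, z forward; pixel columns grow to the right and rows downward; lengths in m; the calibration is good to about 2 mm. A picture is of the moment at which its call begins. There is no depth.
- hand_in(): hands the job in, once; it reports no verdict.
The state is a dict: "t": time; "q": joint angles; "joint_vel": joint speeds; "joint_torque": joint torques, N m; "eef_pos": TCP position; "tool_rot": TCP orientation; "contact_force": force on the tool from outside, world axes, zero at the start; "torque": the same for the moment, N m; "gripper_width": opening from 0.0 (shut) to 1.0 (fully open).
Only numpy, scipy, OpenCV 4.12 (cv2) and the standard library are available. Lean on these libraries where they do the work, as an engineer would, in place of code of your own. Each camera call takes 0.05 s, during which the arm holds its last target.

## Working session

There is one attempt and no reset: what is moved stays moved. The work goes in short steps, Python scripts to look and compute and a tool call to move; the robot and the scene stay as the last step left them, time stands still between calls to the robot, and variables do not carry over. Pictures are saved under pics/ and viewed, and the job is handed in when it is done.

Besides the shell and the picture viewer there is one more tool, called after "Call:" by a JSON object that holds its "method" and its "body", one argument or row to a line. jog_arm: Moves the arm, as the interface text tells. Its arguments: {"type":"object","properties":{"dp":{"type":"array","items":{"type":"array","items":{"type":"number"}}},"angular":{"type":"array","items":{"type":"array","items":{"type":"number"}}},"claw":{"type":"array","items":{"type":"number"}},"grip_force":{"type":"number"}},"required":["dp","angular","claw"]}

```bash
mkdir -p pics
python3 - <<'E'
from station import *
import cv2
print(get_obs())
for n in ["scene","top","wrist"]:
    d=read_camera(n); cv2.imwrite(f"pics/a_{n}.png",d["pixels"]); print(n,d["camera_matrix"].tolist(),d["rvec"],d["tvec"])
E
```

```text
{'t': 0.0, 'q': array([-1.27107615,  0.47784685,  0.02236119,  1.55647632, -0.01149348,
        1.10928172, -0.08309427]), 'joint_vel': array([ 9.13167830e-04,  8.31567609e-04, -2.46010951e-04, -3.13102302e-04,
       -1.16898123e-03, -6.39354945e-05, -7.40304969e-04]), 'joint_torque': array([-8.49341359e-04, -5.96459413e+01,  1.60752095e+00, -2.81205386e+01,
        1.23738527e-02,  9.10616247e-03,  2.01133821e-05]), 'eef_pos': array([0.26750117, 0.6190764 , 0.23028429]), 'tool_rot': array([-1.12909713e-04,  2.02494512e-01,  9.79282945e-01, -9.35065442e-04]), 'contact_force': array([-0.96887005,  0.22833172, -0.55834137]), 'torque': array([0.00443501, 0.02211816, 0.03892505]), 'gripper_width': 1.0046291101677722}
scene [[431.62053101526527, 0.0, 322.7091200593091], [0.0, 431.62053101526527, 203.14408207587218], [0.0, 0.0, 1.0]] [ 2.29012552  1.19103395 -0.35928299] [-0.31287822 -0.31197106  1.70347061]
top [[490.89691914949134, 0.0, 324.1857096089739], [0.0, 490.89691914949134, 198.69397728119807], [0.0, 0.0, 1.0]] [ 2.14304992 -2.10043289  0.16537207] [-0.02199477  0.57478565  1.40064773]
wrist [[321.604124762751, 0.0, 321.4568425127947], [0.0, 321.604124762751, 201.62499523471038], [0.0, 0.0, 1.0]] [-2.37970214 -1.56831504 -0.26317184] [-0.6746141  -0.04415251  0.37941176]
```

View pics/a_scene.png

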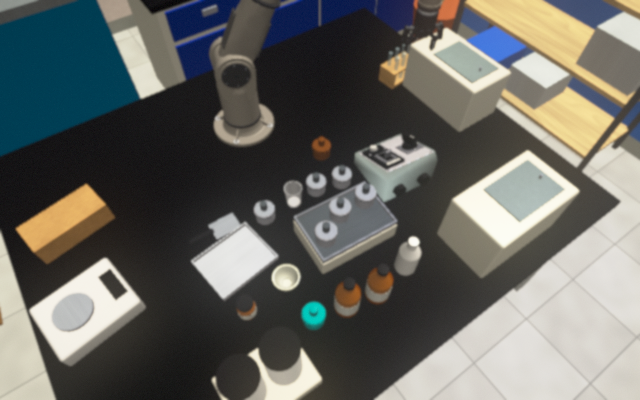

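View pics/a_top.png

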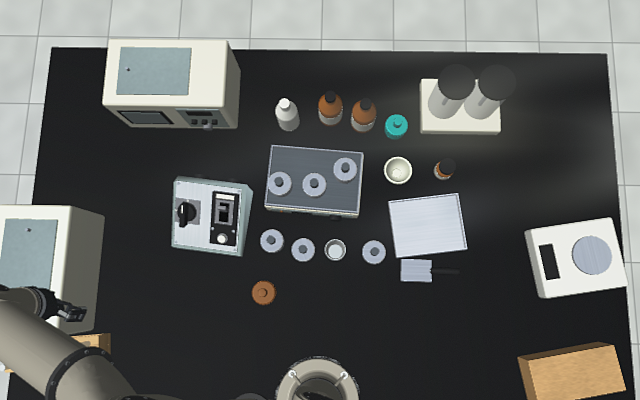

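View pics/a_wrist.png

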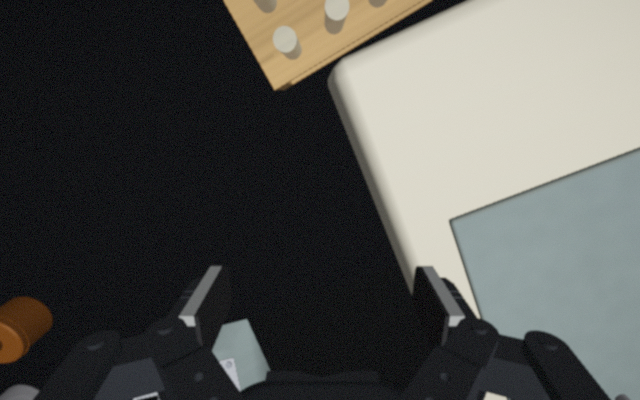

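```bash
cat > h.py <<'E'
import numpy as np, cv2
from scipy.spatial.transform import Rotation as R
def load(d):
    return d["camera_matrix"],cv2.Rodrigues(np.array(d["rvec"],float))[0],np.array(d["tvec"],float).reshape(3)
def px2w(d,u,v,z):
    K,Rm,t=load(d); ray=Rm.T@np.linalg.inv(K)@np.array([u,v,1.]); c=-Rm.T@t
    return c+ray*(z-c[2])/ray[2]
def w2px(d,p):
    return cv2.projectPoints(np.array(p,float).reshape(-1,1,3),np.array(d["rvec"],float),np.array(d["tvec"],float),d["camera_matrix"],None)[0].reshape(-1,2)
E
python3 - <<'E'
import cv2
im=cv2.imread("pics/a_top.png")
cv2.imwrite("pics/b1.png",cv2.resize(im[135:310,160:380],None,fx=3.6,fy=3.4,interpolation=cv2.INTER_CUBIC)[:595])
cv2.imwrite("pics/b2.png",cv2.resize(im[140:290,360:510],None,fx=4,fy=4,interpolation=cv2.INTER_CUBIC))
im=cv2.imread("pics/a_scene.png")
cv2.imwrite("pics/b3.png",cv2.resize(im[120:280,180:450],None,fx=2.9,fy=2.9,interpolation=cv2.INTER_CUBIC))
E
```

```text
(no output)
```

View pics/b1.png

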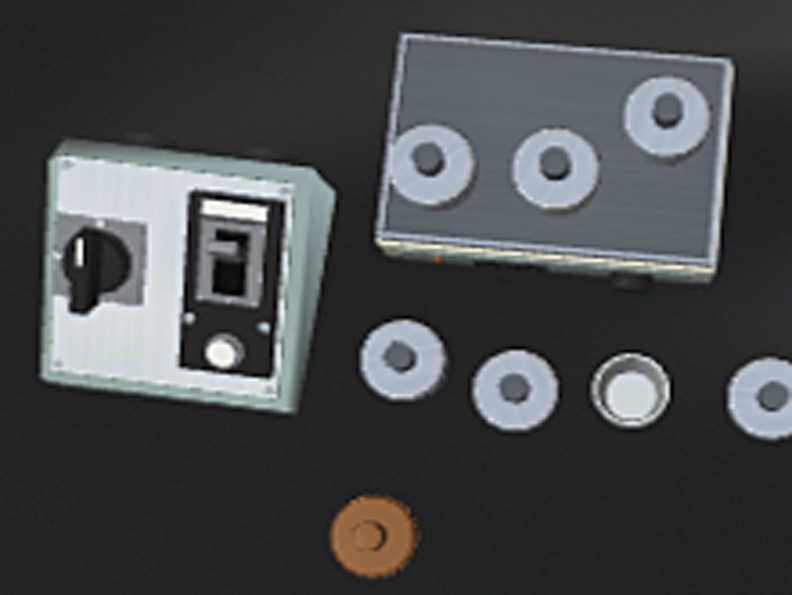

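View pics/b2.png

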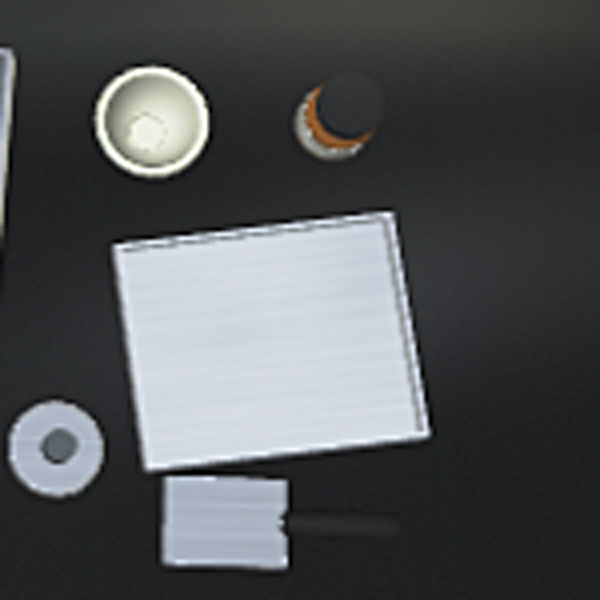

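View pics/b3.png

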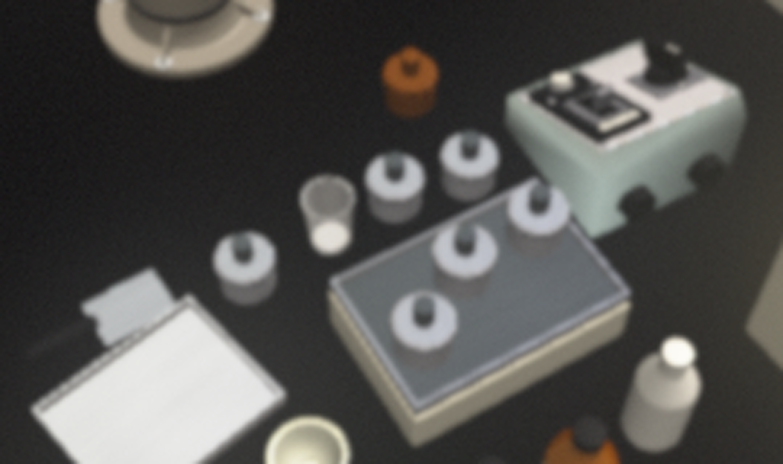

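Run:
```python
from station import *
from h import *
d=read_camera("top"); im=d["pixels"]; g=cv2.cvtColor(im,cv2.COLOR_BGR2GRAY)
print("cam", (-load(d)[1].T@load(d)[2]))
def disc(u,v,r,zl):
    big=cv2.resize(g[v-20:v+21,u-20:u+21],None,fx=8,fy=8,interpolation=cv2.INTER_CUBIC)
    c=cv2.HoughCircles(big,cv2.HOUGH_GRADIENT,1,100,param1=120,param2=15,minRadius=75,maxRadius=125)
    cx,cy,rr=c[0][0]; uu=u-20+(cx+.5)/8-.5; vv=v-20+(cy+.5)/8-.5
    w=px2w(d,uu,vv,zl); w2=px2w(d,uu+rr/8,vv,zl); print((u,v),uu,vv,rr/8,w.round(4),"rad",abs(w2-w)[:2].max().round(4))
for u,v in [(279,182),(314,183),(345,168)]: disc(u,v,12,.085+.054)
for u,v in [(271,240),(303,250),(374,252)]: disc(u,v,12,.054)
disc(335,250,10,.082)
k=lambda x,y:(160+(x+.5)/3.6-.5,135+(y+.5)/3.4-.5)
print("plate rim corners z=.097")
for x,y in [(402,35),(732,60),(714,268),(379,240)]: print(px2w(d,*k(x,y),.097).round(4))
k2=lambda x,y:(360+(x+.5)/4-.5,140+(y+.5)/4-.5)
print("tray corners z=.018")
for x,y in [(113,243),(394,211),(432,437),(147,472)]: print(px2w(d,*k2(x,y),.018).round(4))
print("mortar",px2w(d,*k2(153,122),.05),"jar",px2w(d,*k2(349,105),.075))
print("console front corners z=.055", px2w(d,*k(42,380),.055), px2w(d,*k(297,412),.055))
print("back", px2w(d,*k(60,140),.137), px2w(d,*k(335,188),0))
```

```text
cam [ 0.32403164 -0.03993516  1.47854153]
(279, 182) 279.25 184.0 12.7625 [0.5988 0.114  0.139 ] rad 0.0357
(314, 183) 312.875 184.125 11.2625 [0.6001 0.0201 0.139 ] rad 0.0314
(345, 168) 344.5 169.0 11.95 [ 0.6449 -0.0673  0.139 ] rad 0.0334
(271, 240) 271.625 240.375 11.7125 [0.4485 0.1397 0.054 ] rad 0.0341
(303, 250) 302.75 249.375 11.6375 [0.4242 0.0483 0.054 ] rad 0.0337
(374, 252) 373.5 251.75 11.8125 [ 0.4216 -0.1563  0.054 ] rad 0.034
(335, 250) 335.0 249.25 10.5375 [ 0.4245 -0.0449  0.082 ] rad 0.0299
plate rim corners z=.097
[0.7233 0.1464 0.097 ]
[ 0.7057 -0.121   0.097 ]
[ 0.526  -0.1083  0.097 ]
[0.5447 0.1575 0.097 ]
tray corners z=.018
[ 0.5792 -0.2018  0.018 ]
[ 0.6076 -0.4131  0.018 ]
[ 0.4382 -0.4367  0.018 ]
[ 0.4081 -0.2267  0.018 ]
mortar [ 0.66557251 -0.22803623  0.05      ] jar [ 0.67486608 -0.36777892  0.075     ]
console front corners z=.055 [0.42497435 0.43137444 0.055     ] [0.40199333 0.22326103 0.055     ]
back [0.61740139 0.40512542 0.137     ] [0.60715135 0.21108059 0.        ]
```

```bash
cat >> h.py <<'E'
def pose(o): 
    q=o["tool_rot"]; return np.array(o["eef_pos"]),R.from_quat([q[1],q[2],q[3],q[0]])
def plan(o,pt,Rt=None):
    p,r=pose(o); dp=r.inv().apply(np.array(pt)-p)/.025
    a=np.zeros(3) if Rt is None else (r.inv()*Rt).as_rotvec(degrees=True)/5
    n=max(np.linalg.norm(dp)*25/50,np.linalg.norm(a)*5/8.59)
    print("dp",dp.round(2).tolist(),"ang",a.round(2).tolist(),"rows>=",round(n,2))
def Rzy(z,y):
    z=np.array(z)/np.linalg.norm(z); y=np.array(y)-np.dot(y,z)*z; y/=np.linalg.norm(y)
    return R.from_matrix(np.array([np.cross(y,z),y,z]).T)
def show(o): 
    p,r=pose(o); print("t",round(o["t"],2),"p",p.round(4),"x",r.apply([1,0,0]).round(3),"y",r.apply([0,1,0]).round(3),"z",r.apply([0,0,1]).round(3),"F",np.round(o["contact_force"],1),"w",round(o["gripper_width"]*85.4,1),"q",np.round(o["q"],2))
def gray(y): return Rzy([0,0,-1],y)
# console
CY=np.deg2rad(-6.3); CC=np.array([.513,.316,0.])
def con(p,yaw=None): return CC+R.from_euler('z',CY).apply(p)
CN=R.from_euler('z',CY).apply([-np.sin(np.deg2rad(25)),0,np.cos(np.deg2rad(25))])
CS=R.from_euler('z',CY).apply([np.cos(np.deg2rad(25)),0,np.sin(np.deg2rad(25))])
CL=R.from_euler('z',CY).apply([0,1,0])
P0=con([-.1,0,.055])
def px2plane(d,u,v,off):
    K,Rm,t=load(d); ray=Rm.T@np.linalg.inv(K)@np.array([u,v,1.]); c=-Rm.T@t
    return c+ray*(np.dot(P0+off*CN-c,CN)/np.dot(ray,CN))
def toP(p):
    q=np.array(p)-P0; return np.array([q@CS,q@CL,q@CN])
E
python3 - <<'E'
from station import *
from h import *
d=read_camera("top"); o=get_obs()
k=lambda x,y:(160+(x+.5)/3.6-.5,135+(y+.5)/3.4-.5)
for n,x,y,off in [("disc",103,262,.01),("bar",82,270,.04),("button",222,352,.026),("brk tl",190,190,.014),("brk br",278,378,.014)]:
    w=px2plane(d,*k(x,y),off); print(n,w.round(4),toP(w).round(4))
dw=read_camera("wrist"); K,Rm,t=load(dw); c=-Rm.T@t; p,r=pose(o)
print("cam in tool",r.inv().apply(c-p),"cam axes in tool",(r.inv()*R.from_matrix(Rm.T)).as_matrix().round(3))
show(o)
E
```

```text
disc [0.5196 0.3715 0.1129] [0.1155 0.0559 0.01  ]
bar [0.5088 0.3789 0.1406] [0.1167 0.0621 0.04  ]
button [0.4476 0.2759 0.1021] [ 0.0556 -0.047   0.026 ]
brk tl [0.5753 0.2981 0.1469] [ 0.1874 -0.011   0.014 ]
brk br [0.4285 0.2348 0.0821] [ 0.0341 -0.09    0.014 ]
cam in tool [ 0.08425341  0.0001724  -0.14164828] cam axes in tool [[ 0.002 -0.945 -0.328]
 [ 1.     0.002  0.001]
 [-0.    -0.328  0.945]]
t 0.25 p [0.2676 0.6194 0.2309] x [-0.918  0.397 -0.   ] y [ 0.397  0.918 -0.001] z [-0.    -0.001 -1.   ] F [ 0.5  0.  -0.2] w 85.6 q [-1.27  0.48  0.02  1.56 -0.01  1.11 -0.08]
```

Run:
```python
from station import *
from h import *
o=get_obs()
g=P0+.116*CS+.058*CL+.025*CN
print(g)
plan(o,g+.13*CN,Rzy(-CN,CL))
```

```text
[0.51396365 0.374246   0.12668141]
dp [-10.84, -5.74, -0.54] ang [-0.75, -4.96, -3.36] rows>= 6.14
```

Call:
{"method": "jog_arm", "body": {
  "dp": [
    [-1.5,-0.8,-0.2],
    [-3.2,-1.7,-0.4],
    [-5,-2.6,-0.5],
    [-6.8,-3.5,-0.5],
    [-8,-4.2,-0.5]
  ],
  "angular": [
    [0,-0.8,-0.6],
    [-0.1,-1.7,-1.2],
    [-0.3,-2.6,-1.8],
    [-0.5,-3.4,-2.4],
    [-0.5,-4,-2.8]
  ],
  "claw": [85,85,85,85,85]
}}

```text
t: 0.8
eef_pos: [0.4116, 0.4407, 0.2441]
tool_rot: [0.175, 0.079, 0.981, -0.014]
contact_force: [0.3, 0.9, -0.3]
gripper_width: 0.993
```

Run:
```python
from station import *
from h import *
o=get_obs(); show(o)
g=P0+.116*CS+.058*CL+.025*CN
plan(o,g+.13*CN,Rzy(-CN,CL))
```

```text
t 0.8 p [0.4116 0.4407 0.2441] x [-0.926  0.15  -0.347] y [ 0.161  0.987 -0.001] z [ 0.342 -0.056 -0.938] F [ 0.3  0.9 -0.3] w 84.8 q [-1.22  0.28  0.13  1.88  0.38  0.91  0.1 ]
dp [-2.14, -2.08, 0.78] ang [-0.23, -0.94, -0.54] rows>= 1.54
```

Call:
{"method": "jog_arm", "body": {
  "dp": [
    [-1,-1,0.4],
    [-2.1,-2,0.8],
    [-2.1,-2,0.8],
    [-2.1,-2,0.8],
    [-2.1,-2,0.8]
  ],
  "angular": [
    [-0.1,-0.5,-0.3],
    [-0.2,-0.9,-0.5],
    [-0.2,-0.9,-0.5],
    [-0.2,-0.9,-0.5],
    [-0.2,-0.9,-0.5]
  ],
  "claw": [85,85,85,85,85]
}}

```text
t: 1.3
eef_pos: [0.4565, 0.3869, 0.2433]
tool_rot: [0.213, 0.055, 0.976, -0.012]
contact_force: [-0.6, 0.1, 0.2]
gripper_width: 0.996
```

Run:
```python
from station import *
from h import *
d=read_camera("wrist"); o=get_obs(); show(o)
cv2.imwrite("pics/c1.png",d["pixels"])
g=P0+.116*CS+.058*CL+.025*CN
print(w2px(d,[P0+.116*CS+.058*CL+z*CN for z in (0,.01,.025,.04)]).round(0).tolist())
plan(o,g+.13*CN,Rzy(-CN,CL))
```

```text
t 1.35 p [0.4564 0.3871 0.2432] x [-0.904  0.102 -0.416] y [0.112 0.994 0.001] z [ 0.414 -0.046 -0.909] F [ 0.4 -0.2  0.5] w 84.7 q [-1.17  0.23  0.17  1.96  0.48  0.81  0.15]
[[314.0, 188.0], [314.0, 191.0], [314.0, 196.0], [313.0, 202.0]]
dp [-0.16, -0.26, 0.01] ang [-0.0, -0.08, -0.03] rows>= 0.15
```

View pics/c1.png

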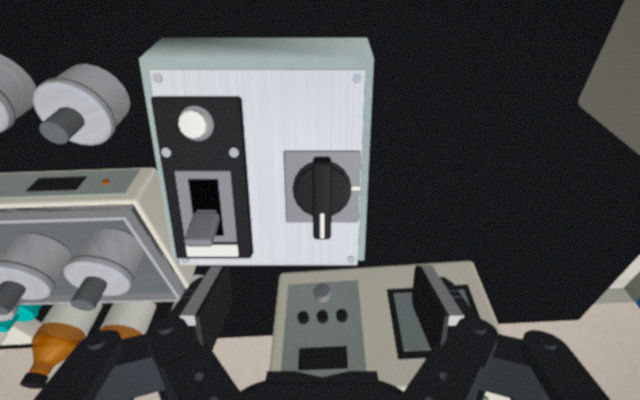

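Run:
```python
import cv2
im=cv2.imread("pics/c1.png")
cv2.imwrite("pics/c2.png",cv2.resize(im[30:280,130:390],None,fx=2.4,fy=2.4,interpolation=cv2.INTER_CUBIC))
```

```text
(no output)
```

View pics/c2.png

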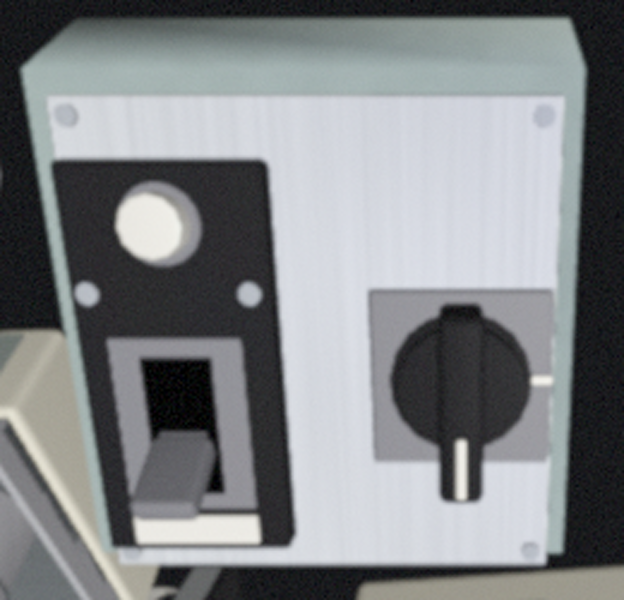

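Run:
```python
from station import *
from h import *
d=read_camera("wrist")
k=lambda x,y:(130+(x+.5)/2.4-.5,30+(y+.5)/2.4-.5)
a=px2w(d,*k(22,68),.055);b=px2w(d,*k(585,70),.055);print(a,b,np.linalg.norm(a-b),np.degrees(np.arctan2(-(b-a)[0],(b-a)[1])))
for n,x,y,off in [("disc",461,381,.008),("barmid",461,404,.038),("bar end lo",461,498,.038),("bar end hi",461,310,.038),("button",149,228,.026),("brk fr L",266,160,.014),("brk bl",113,546,.014),("brk br",292,546,.014),("lever tip",165,500,.046)]:
    w=px2plane(d,*k(x,y),off); print(n,w.round(4),toP(w).round(4))
```

```text
[0.40454557 0.23747003 0.055     ] [0.42716173 0.43550022 0.055     ] 0.19931745207866278 -6.515270888078977
disc [0.5199 0.381  0.1103] [0.1137 0.0654 0.008 ]
barmid [0.5069 0.3824 0.1374] [0.1134 0.0653 0.038 ]
bar end lo [0.5398 0.3787 0.1528] [0.1499 0.0653 0.038 ]
bar end hi [0.4767 0.3857 0.1232] [0.0798 0.0653 0.038 ]
button [0.4464 0.2812 0.1012] [ 0.0536 -0.0419  0.026 ]
brk fr L [0.4359 0.3218 0.081 ] [ 0.0316 -0.0027  0.014 ]
brk bl [0.5637 0.2319 0.1449] [ 0.1827 -0.078   0.014 ]
brk br [0.5719 0.3052 0.1449] [ 0.1827 -0.0043  0.014 ]
lever tip [0.5221 0.2741 0.1587] [ 0.1468 -0.0406  0.046 ]
```

```bash
sed -i 's/^CY=.*/CY=np.deg2rad(-6.5); CC=np.array([.5152,.3252,0.])/' h.py
python3 - <<'E'
from station import *
from h import *
d=read_camera("wrist")
k=lambda x,y:(130+(x+.5)/2.4-.5,30+(y+.5)/2.4-.5)
for n,x,y,off in [("disc",461,381,.008),("barmid",461,404,.038),("button",149,228,.026),("lever tip",165,500,.046)]:
    w=px2plane(d,*k(x,y),off); print(n,w.round(4),toP(w).round(4))
t=read_camera("top")
print(w2px(t,px2plane(d,*k(461,404),.038)), "seen bar at", 160+82/3.6,135+270/3.4)
o=get_obs();show(o)
c=px2plane(d,*k(461,392),.023)
g=P0+toP(c)[0]*CS+toP(c)[1]*CL
for off in(.08,.021): plan(o,g+off*CN,Rzy(-CN,CL))
E
```

```text
disc [0.5202 0.3809 0.1098] [0.1126 0.0559 0.008 ]
barmid [0.5073 0.3823 0.1369] [0.1123 0.0558 0.038 ]
button [0.4466 0.281  0.1009] [ 0.0528 -0.0517  0.026 ]
lever tip [0.5224 0.2739 0.1584] [ 0.1461 -0.0502  0.046 ]
[[181.58280108 214.74031418]] seen bar at 182.77777777777777 214.41176470588235
t 1.5 p [0.4566 0.3867 0.243 ] x [-0.904  0.102 -0.416] y [0.112 0.994 0.   ] z [ 0.414 -0.047 -0.909] F [-0.4 -0.3 -0. ] w 85.0 q [-1.17  0.23  0.17  1.96  0.48  0.81  0.15]
dp [-0.08, 0.05, 3.03] ang [0.01, -0.08, 0.01] rows>= 1.51
dp [-0.1, 0.05, 5.39] ang [0.01, -0.08, 0.01] rows>= 2.69
```

Top and wrist agree to ~1 px. Descend onto the bar, then close.

Call:
{"method": "jog_arm", "body": {
  "dp": [
    [-0.1,0.05,1.5],
    [-0.1,0.05,3],
    [-0.1,0.05,4.2],
    [-0.1,0.05,5.4],
    [-0.1,0.05,5.4]
  ],
  "angular": [
    [0,-0.1,0],
    [0,-0.1,0],
    [0,-0.1,0],
    [0,-0.1,0],
    [0,-0.1,0]
  ],
  "claw": [40,40,40,40,40],
  "grip_force": 30
}}

```text
t: 2.0
eef_pos: [0.5156, 0.3819, 0.1207]
tool_rot: [0.217, 0.055, 0.975, -0.012]
contact_force: [-0.3, 1.1, 0.2]
gripper_width: 0.466
```

Call:
{"method": "jog_arm", "body": {
  "dp": [
    [0,0,0],
    [0,0,0],
    [0,0,0],
    [0,0,0],
    [0,0,0]
  ],
  "angular": [
    [0,0,0],
    [0,0,0],
    [0,0,0],
    [0,0,0],
    [0,0,0]
  ],
  "claw": [10,10,10,10,10],
  "grip_force": 30
}}

```text
t: 2.5
eef_pos: [0.5151, 0.3806, 0.1214]
tool_rot: [0.217, 0.055, 0.975, -0.012]
contact_force: [-1.8, 0.4, 2.0]
gripper_width: 0.182
```

Run:
```python
from station import *
from h import *
d=read_camera("wrist"); o=get_obs(); show(o); print(toP(o["eef_pos"]))
cv2.imwrite("pics/c3.png",d["pixels"])
```

```text
t 2.55 p [0.5151 0.3806 0.1214] x [-0.9    0.103 -0.424] y [0.113 0.994 0.   ] z [ 0.421 -0.048 -0.906] F [-2.5  0.1  2.3] w 15.3 q [-1.1   0.46  0.22  1.99  0.56  0.53  0.09]
[0.11290913 0.05504998 0.02064747]
```

View pics/c3.png

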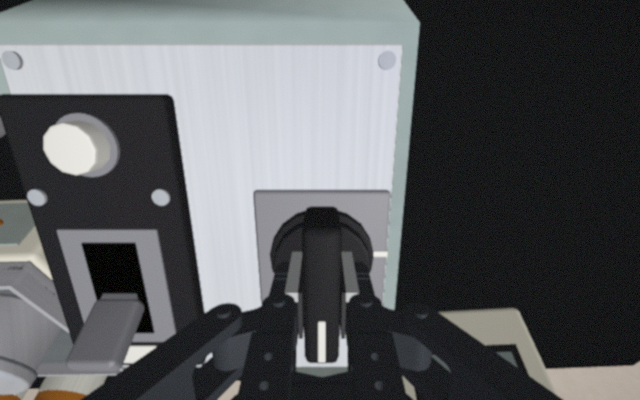

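Call:
{"method": "jog_arm", "body": {
  "dp": [
    [0,0,0],
    [0,0,0],
    [0,0,0],
    [0,0,0],
    [0,0,0]
  ],
  "angular": [
    [0,0,-1.5],
    [0,0,-3],
    [0,0,-4.5],
    [0,0,-6],
    [0,0,-7.5]
  ],
  "claw": [10,10,10,10,10]
}}

```text
t: 3.05
eef_pos: [0.5151, 0.3803, 0.1215]
tool_rot: [0.201, -0.263, 0.94, -0.082]
contact_force: [-3.3, -0.6, 2.3]
gripper_width: 0.184
```

Call:
{"method": "jog_arm", "body": {
  "dp": [
    [0,0,0],
    [0,0,0],
    [0,0,0],
    [0,0,0],
    [0,0,0]
  ],
  "angular": [
    [0,0,-1.5],
    [0,0,-3],
    [0,0,-4.5],
    [0,0,-6],
    [0,0,-7.5]
  ],
  "claw": [10,10,10,10,10]
}}

```text
t: 3.55
eef_pos: [0.5153, 0.38, 0.1216]
tool_rot: [0.164, -0.551, 0.805, -0.142]
contact_force: [-2.2, -0.9, 2.6]
gripper_width: 0.18
```

Call:
{"method": "jog_arm", "body": {
  "dp": [
    [0,0,0],
    [0,0,0],
    [0,0,0],
    [0,0,0],
    [0,0,0]
  ],
  "angular": [
    [0,0,-1.3],
    [0,0,-2.6],
    [0,0,-2.8],
    [0,0,-2.8],
    [0,0,-2.8]
  ],
  "claw": [10,10,10,10,30]
}}

```text
t: 4.05
eef_pos: [0.5156, 0.3799, 0.1213]
tool_rot: [0.146, -0.642, 0.735, -0.161]
contact_force: [-0.5, -0.3, 0.4]
gripper_width: 0.333
```

Run:
```python
from station import *
from h import *
d=read_camera("wrist"); o=get_obs(); show(o); print(toP(o["eef_pos"]))
cv2.imwrite("pics/c4.png",d["pixels"])
```

```text
t 4.1 p [0.5155 0.3799 0.1212] x [-0.131 -0.991 -0.008] y [-0.897  0.122 -0.424] z [ 0.422 -0.049 -0.906] F [-0.2 -0.1  0. ] w 29.4 q [-0.83  0.45 -0.11  1.98  0.77  0.63  1.46]
[0.11326742 0.05439907 0.02019306]
```

View pics/c4.png

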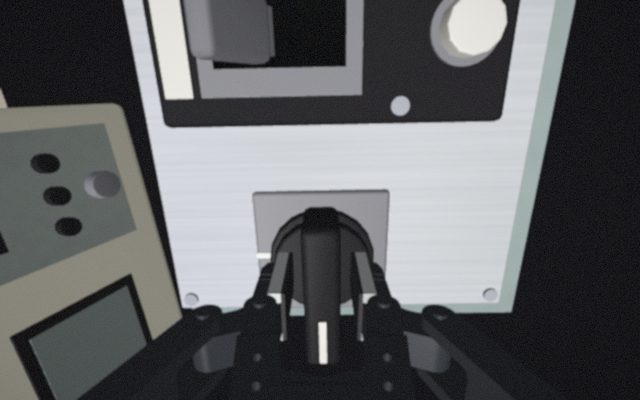

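Call:
{"method": "jog_arm", "body": {
  "dp": [
    [0,0,-1],
    [0,0,-2.5],
    [0,0,-4.3],
    [0,0,-5.5],
    [0,0,-5.5]
  ],
  "angular": [
    [0,0,0],
    [0,0,0],
    [0,0,0],
    [0,0,0],
    [0,0,0]
  ],
  "claw": [30,30,30,50,50]
}}

```text
t: 4.6
eef_pos: [0.457, 0.3897, 0.2503]
tool_rot: [0.15, -0.643, 0.734, -0.16]
contact_force: [1.0, 1.1, 0.2]
gripper_width: 0.589
```

Run:
```python
from station import *
from h import *
o=get_obs(); show(o)
plan(o,[.60,.05,.27],gray([-1,0,0]))
plan(o,[.56,.2,.27],gray([-1,0,0]))
```

```text
t 4.6 p [0.457  0.3897 0.2503] x [-0.128 -0.992 -0.015] y [-0.896  0.122 -0.427] z [ 0.425 -0.041 -0.904] F [1.  1.1 0.2] w 50.3 q [-0.85  0.24 -0.2   1.94  0.6   0.87  1.6 ]
dp [12.73, -7.12, 2.28] ang [-5.06, -0.16, -1.48] rows>= 7.38
dp [6.99, -4.95, 1.35] ang [-5.06, -0.16, -1.48] rows>= 4.34
```

Call:
{"method": "jog_arm", "body": {
  "dp": [
    [1.4,-1,0.2],
    [2.8,-2,0.5],
    [4.2,-3,0.8],
    [5.6,-4,1.1],
    [7,-5,1.4]
  ],
  "angular": [
    [-1,0,-0.3],
    [-2,0,-0.6],
    [-3,-0.1,-0.9],
    [-4,-0.1,-1.2],
    [-5.1,-0.2,-1.5]
  ],
  "claw": [50,50,50,50,50]
}}

```text
t: 5.1
eef_pos: [0.5625, 0.1945, 0.2658]
tool_rot: [0.005, 0.707, -0.707, -0.003]
contact_force: [1.3, 1.2, -0.3]
gripper_width: 0.587
```

Run:
```python
from station import *
from h import *
o=get_obs(); show(o)
plan(o,[.60,.05,.28],gray([-1,0,0]))
```

```text
t 5.1 p [0.5625 0.1945 0.2658] x [ 0.001 -1.     0.002] y [-1.    -0.001  0.011] z [-0.011 -0.002 -1.   ] F [ 1.3  1.2 -0.3] w 50.1 q [-0.32  0.33 -0.15  1.7   0.05  1.13  2.66]
dp [5.78, -1.49, -0.57] ang [0.12, -0.02, 0.01] rows>= 3.0
```

Call:
{"method": "jog_arm", "body": {
  "dp": [
    [1.2,-0.3,-0.1],
    [2.4,-0.6,-0.3],
    [3.6,-0.9,-0.5],
    [4.8,-1.2,-0.6],
    [5.8,-1.5,-0.6]
  ],
  "angular": [
    [0,0,1.6],
    [0,0,3.2],
    [0,0,4.8],
    [0,0,6.4],
    [0,0,8]
  ],
  "claw": [50,50,50,50,50]
}}

```text
t: 5.6
eef_pos: [0.5998, 0.0488, 0.2803]
tool_rot: [-0.005, -0.419, 0.908, -0.001]
contact_force: [0.5, 0.3, -1.1]
gripper_width: 0.585
```

Call:
{"method": "jog_arm", "body": {
  "dp": [
    [0,0,0],
    [0,0,0],
    [0,0,0],
    [0,0,0],
    [0,0,0]
  ],
  "angular": [
    [0,0,1.7],
    [0,0,3.4],
    [0,0,5.1],
    [0,0,6.8],
    [0,0,8.5]
  ],
  "claw": [50,50,50,50,50]
}}

```text
t: 6.1
eef_pos: [0.5992, 0.0509, 0.2798]
tool_rot: [-0.005, -0.062, 0.998, -0.002]
contact_force: [0.4, -0.1, -1.0]
gripper_width: 0.585
```

Call:
{"method": "jog_arm", "body": {
  "dp": [
    [0,0,0],
    [0,0,0],
    [0,0,0],
    [0,0,0],
    [0,0,0]
  ],
  "angular": [
    [0,0,1.7],
    [0,0,3.4],
    [0,0,5.1],
    [0,0,6.8],
    [0,0,8.5]
  ],
  "claw": [50,50,50,50,50]
}}

```text
t: 6.6
eef_pos: [0.5992, 0.0509, 0.2798]
tool_rot: [-0.003, 0.304, 0.953, -0.004]
contact_force: [0.9, -0.2, 1.1]
gripper_width: 0.582
```

Call:
{"method": "jog_arm", "body": {
  "dp": [
    [0,0,0],
    [0,0,0],
    [0,0,0],
    [0,0,0],
    [0,0,0]
  ],
  "angular": [
    [0,0,1.7],
    [0,0,3.4],
    [0,0,5.1],
    [0,0,6.8],
    [0,0,8.5]
  ],
  "claw": [50,50,50,50,50]
}}

```text
t: 7.1
eef_pos: [0.5992, 0.051, 0.2799]
tool_rot: [-0.002, 0.629, 0.778, -0.005]
contact_force: [0.7, -0.3, 0.6]
gripper_width: 0.588
```

Run:
```python
from station import *
from h import *
d=read_camera("wrist"); o=get_obs(); show(o)
cv2.imwrite("pics/d1.png",d["pixels"])
t=read_camera("top"); cv2.imwrite("pics/d1t.png",t["pixels"][120:320])
print(w2px(d,[[.5988,.114,.139],[.6001,.0201,.139],[.6449,-.0673,.139]]).round(0).tolist())
```

```text
t 7.15 p [0.5992 0.0511 0.2799] x [-0.202  0.979 -0.003] y [ 0.979  0.202 -0.01 ] z [-0.009 -0.005 -1.   ] F [-0.1  0.1  0.6] w 50.1 q [-0.52  0.33  0.43  1.7  -0.15  1.15  0.15]
[[337.0, 118.0], [316.0, 218.0], [341.0, 302.0]]
```

View pics/d1.png

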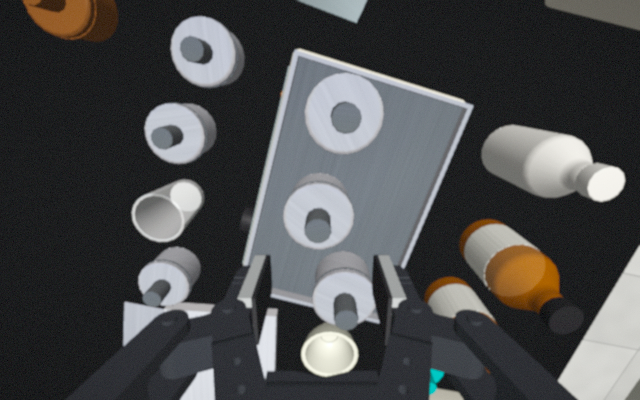

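View pics/d1t.png

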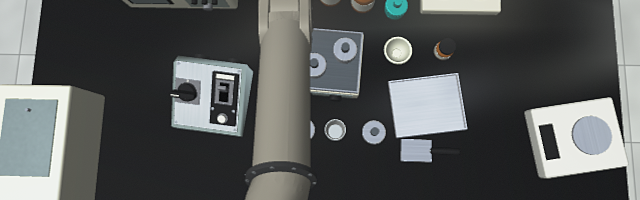

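Run:
```python
from station import *
from h import *
d=read_camera("wrist"); o=get_obs()
for n,u,v,z in [("A",344,113,.139),("A",345,117,.169),("B",319,213,.139),("B",318,225,.169),("C",344,293,.139),("C",345,318,.169),("f1",202,51,.054),("f1",194,50,.084),("f2",176,132,.054),("f2",166,138,.084),("f3",167,282,.054),("f3",157,292,.084),("beaker",161,218,.082)]:
    print(n,z,px2w(d,u,v,z).round(4))
plan(o,[.646,-.068,.2],gray([1,0,0]))
```

```text
A 0.139 [0.603  0.1194 0.139 ]
A 0.169 [0.6023 0.1183 0.169 ]
B 0.139 [0.6018 0.0259 0.139 ]
B 0.169 [0.6012 0.0265 0.169 ]
C 0.139 [ 0.6459 -0.055   0.139 ]
C 0.169 [ 0.6468 -0.0618  0.169 ]
f1 0.054 [0.4497 0.1434 0.054 ]
f1 0.084 [0.453  0.1419 0.084 ]
f2 0.054 [0.4289 0.0535 0.054 ]
f2 0.084 [0.4317 0.0516 0.084 ]
f3 0.054 [ 0.431  -0.1478  0.054 ]
f3 0.084 [ 0.4321 -0.1421  0.084 ]
beaker 0.082 [ 0.4306 -0.0418  0.082 ]
dp [-5.06, 0.81, 3.21] ang [-0.1, 0.05, 2.53] rows>= 3.02
```

Call:
{"method": "jog_arm", "body": {
  "dp": [
    [-1.2,0.2,0.6],
    [-2.5,0.4,1.2],
    [-3.7,0.6,1.8],
    [-4.8,0.8,2],
    [-4.8,0.8,2]
  ],
  "angular": [
    [0,0,0.6],
    [0,0,1.2],
    [-0.1,0,1.8],
    [-0.1,0,2.5],
    [-0.1,0,2.5]
  ],
  "claw": [50,50,50,50,50],
  "grip_force": 60
}}

```text
t: 7.75
eef_pos: [0.6443, -0.0669, 0.2298]
tool_rot: [0.002, 0.708, 0.706, -0.002]
contact_force: [-0.3, -0.5, -0.3]
gripper_width: 0.584
```

Run:
```python
from station import *
from h import *
d=read_camera("wrist"); o=get_obs(); show(o)
cv2.imwrite("pics/d2.png",d["pixels"])
print(w2px(d,[[.646,-.0673,.139],[.646,-.0673,.169],[.646,-.06,.169]]).round(0).tolist())
plan(o,[.646,-.065,.142],gray([1,0,0]))
```

```text
t 7.8 p [ 0.6443 -0.0642  0.2302] x [ 0.     1.    -0.004] y [ 1. -0. -0.] z [-0.    -0.004 -1.   ] F [0.2 0.  0.6] w 49.8 q [-0.35  0.46  0.49  1.65 -0.23  1.08  0.2 ]
[[323.0, 206.0], [323.0, 222.0], [323.0, 212.0]]
dp [-0.02, 0.07, 3.53] ang [-0.0, 0.05, -0.0] rows>= 1.76
```

View pics/d2.png

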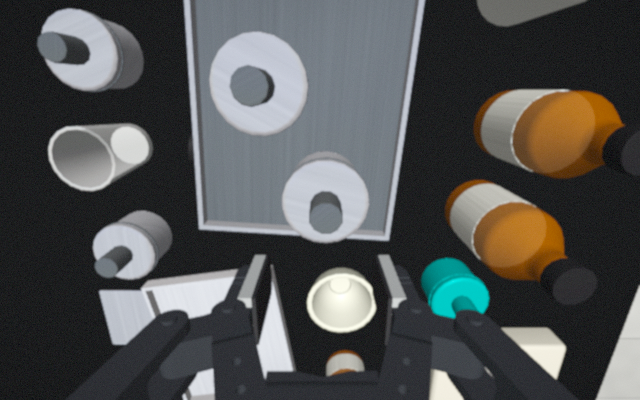

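Call:
{"method": "jog_arm", "body": {
  "dp": [
    [0.05,0.15,1],
    [0.05,0.15,2],
    [0.05,0.15,2.9],
    [0.05,0.15,3.5],
    [0.05,0.15,3.5]
  ],
  "angular": [
    [0,0,0],
    [0,0,0],
    [0,0,0],
    [0,0,0],
    [0,0,0]
  ],
  "claw": [50,50,50,50,50],
  "grip_force": 60
}}

```text
t: 8.3
eef_pos: [0.6471, -0.059, 0.1416]
tool_rot: [-0.0, 0.706, 0.708, -0.002]
contact_force: [-0.7, 0.2, -1.0]
gripper_width: 0.582
```

Call:
{"method": "jog_arm", "body": {
  "dp": [
    [0,0,0],
    [0,0,0],
    [0,0,0],
    [0,0,0],
    [0,0,0]
  ],
  "angular": [
    [0,0,0],
    [0,0,0],
    [0,0,0],
    [0,0,0],
    [0,0,0]
  ],
  "claw": [15,15,15,15,15],
  "grip_force": 60
}}

```text
t: 8.8
eef_pos: [0.6492, -0.0603, 0.145]
tool_rot: [0.002, 0.707, 0.707, 0.0]
contact_force: [-1.4, 0.1, 6.3]
gripper_width: 0.262
```

Run:
```python
from station import *
from h import *
d=read_camera("wrist"); o=get_obs(); show(o)
cv2.imwrite("pics/d3.png",d["pixels"])
```

```text
t 8.85 p [ 0.6492 -0.0603  0.145 ] x [-0.001  1.    -0.002] y [1.    0.001 0.003] z [ 0.003 -0.002 -1.   ] F [-2.3  0.5  6.1] w 22.3 q [-0.32  0.56  0.45  1.72 -0.29  0.93  0.24]
```

View pics/d3.png

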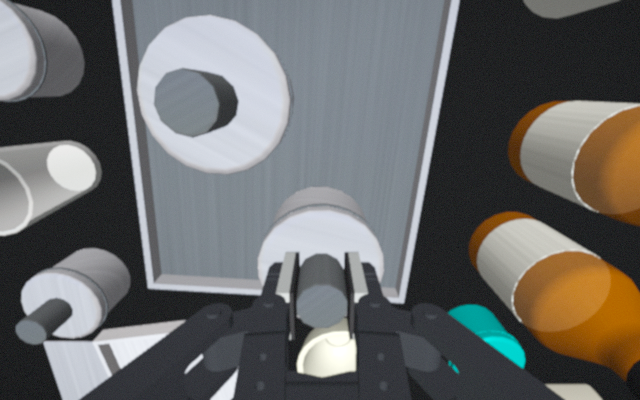

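Call:
{"method": "jog_arm", "body": {
  "dp": [
    [0,0,-0.4],
    [0,0,-1.2],
    [0,0,-2],
    [0,0,-2.6],
    [-1,-0.5,-2.8]
  ],
  "angular": [
    [0,0,0],
    [0,0,0],
    [0,0,0],
    [0,0,0],
    [0,0,0]
  ],
  "claw": [15,15,15,15,15]
}}

```text
t: 9.35
eef_pos: [0.6384, -0.0804, 0.2155]
tool_rot: [0.002, 0.704, 0.71, 0.002]
contact_force: [-0.1, 0.5, -3.5]
gripper_width: 0.259
```

Call:
{"method": "jog_arm", "body": {
  "dp": [
    [-1.3,-0.7,0],
    [-2.8,-1.4,0],
    [-4.3,-2.2,0],
    [-5.8,-3,0],
    [-7.3,-3.8,0]
  ],
  "angular": [
    [0,0,0],
    [0,0,0],
    [0,0,0],
    [0,0,0],
    [0,0,0]
  ],
  "claw": [15,15,15,15,15]
}}

```text
t: 9.85
eef_pos: [0.5399, -0.2689, 0.2144]
tool_rot: [0.001, 0.707, 0.707, -0.0]
contact_force: [0.4, -0.2, -2.6]
gripper_width: 0.26
```

Run:
```python
from station import *
from h import *
d=read_camera("wrist"); o=get_obs(); show(o)
cv2.imwrite("pics/d4.png",d["pixels"])
plan(o,[.481,-.384,.18],gray([1,0,0]))
```

```text
t 9.9 p [ 0.5345 -0.2779  0.215 ] x [ 0.009  1.    -0.008] y [ 1.    -0.009 -0.001] z [-0.001 -0.008 -1.   ] F [-4.2 -6.6 -1.2] w 22.1 q [-0.04  0.41  0.54  1.78 -0.23  1.01  0.58]
dp [-4.25, -2.1, 1.43] ang [-0.01, 0.09, -0.11] rows>= 2.48
```

View pics/d4.png

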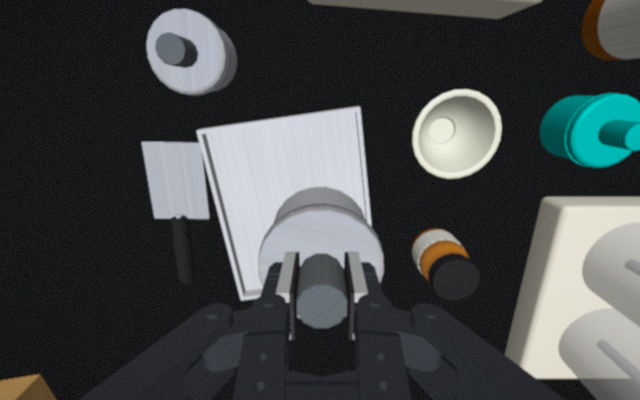

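Run:
```python
from station import *
from h import *
d=read_camera("wrist"); o=get_obs(); show(o)
cv2.imwrite("pics/d5.png",d["pixels"])
g=d["pixels"]
print(w2px(d,[[.5792,-.2018,.018],[.4081,-.2267,.018],[.4382,-.4367,.018]]).round(0).tolist())
```

```text
t 9.95 p [ 0.5362 -0.2754  0.215 ] x [ 0.01   1.    -0.006] y [ 1.   -0.01 -0.  ] z [-0.    -0.006 -1.   ] F [-0.6 -0.3 -2. ] w 21.9 q [-0.04  0.41  0.54  1.78 -0.23  1.01  0.58]
[[365.0, 97.0], [197.0, 124.0], [245.0, 296.0]]
```

View pics/d5.png

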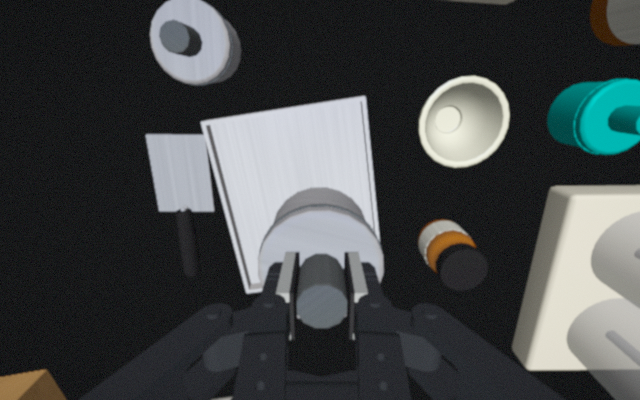

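Run:
```python
from station import *
from h import *
o=get_obs(); show(o)
plan(o,[.483,-.384,.14],gray([1,0,0]))
plan(o,[.483,-.384,.064],gray([1,0,0]))
```

```text
t 9.95 p [ 0.5362 -0.2754  0.215 ] x [ 0.01   1.    -0.006] y [ 1.   -0.01 -0.  ] z [-0.    -0.006 -1.   ] F [-0.6 -0.3 -2. ] w 21.9 q [-0.04  0.41  0.54  1.78 -0.23  1.01  0.58]
dp [-4.35, -2.08, 3.03] ang [-0.0, 0.07, -0.12] rows>= 2.85
dp [-4.33, -2.08, 6.07] ang [-0.0, 0.07, -0.12] rows>= 3.87
```

Call:
{"method": "jog_arm", "body": {
  "dp": [
    [-1.1,-0.5,0.2],
    [-2.4,-1.1,0.6],
    [-3.6,-1.7,1.2],
    [-4.3,-2.1,2],
    [-4.3,-2.1,3]
  ],
  "angular": [
    [0,0,0],
    [0,0,0],
    [0,0,-0.1],
    [0,0,-0.1],
    [0,0,-0.1]
  ],
  "claw": [15,15,15,15,15]
}}

```text
t: 10.45
eef_pos: [0.4864, -0.3798, 0.14]
tool_rot: [0.003, 0.706, 0.708, -0.001]
contact_force: [0.0, -0.4, -4.0]
gripper_width: 0.256
```

Call:
{"method": "jog_arm", "body": {
  "dp": [
    [0,0,1],
    [0,0,1.9],
    [0,0,2.5],
    [0,0,2.8],
    [0,0,2.9]
  ],
  "angular": [
    [0,0,0],
    [0,0,0],
    [0,0,0],
    [0,0,0],
    [0,0,0]
  ],
  "claw": [15,15,15,15,15]
}}

```text
t: 10.95
eef_pos: [0.4889, -0.3754, 0.0665]
tool_rot: [0.001, 0.704, 0.711, -0.001]
contact_force: [0.1, 0.6, -1.1]
gripper_width: 0.259
```

Call:
{"method": "jog_arm", "body": {
  "dp": [
    [0,0,0.05],
    [0,0,0.1],
    [0,0,0.15],
    [0,0,0.15],
    [0,0,0.15]
  ],
  "angular": [
    [0,0,0],
    [0,0,0],
    [0,0,0],
    [0,0,0],
    [0,0,0]
  ],
  "claw": [15,15,15,15,15]
}}

```text
t: 11.45
eef_pos: [0.4893, -0.3761, 0.064]
tool_rot: [0.002, 0.704, 0.71, -0.0]
contact_force: [-1.1, 1.0, 5.0]
gripper_width: 0.261
```

Run:
```python
from station import *
from h import *
o=get_obs(); show(o)
```

```text
t 11.45 p [ 0.4893 -0.3761  0.064 ] x [-0.009  1.    -0.003] y [1.    0.009 0.003] z [ 0.003 -0.003 -1.   ] F [-1.1  1.   5. ] w 22.3 q [ 0.23  0.62  0.45  1.85 -0.38  0.75  0.89]
```

Call:
{"method": "jog_arm", "body": {
  "dp": [
    [0,0,0],
    [0,0,0],
    [0,0,-0.2],
    [0,0,-1.5],
    [0,0,-3]
  ],
  "angular": [
    [0,0,0],
    [0,0,0],
    [0,0,0],
    [0,0,0],
    [0,0,0]
  ],
  "claw": [50,50,50,50,50]
}}

```text
t: 11.95
eef_pos: [0.4878, -0.3747, 0.1379]
tool_rot: [-0.0, 0.704, 0.71, -0.001]
contact_force: [0.8, -0.3, 0.4]
gripper_width: 0.585
```

Run:
```python
from station import *
from h import *
d=read_camera("wrist"); o=get_obs(); show(o)
cv2.imwrite("pics/d6.png",d["pixels"])
plan(o,[.602,.0235,.25],gray([1,0,0]))
```

```text
t 12.0 p [ 0.4909 -0.3778  0.1451] x [-0.009  1.    -0.007] y [1.    0.009 0.008] z [ 0.008 -0.007 -1.   ] F [ 1.9 -2.3  4.8] w 50.1 q [ 0.18  0.52  0.51  1.81 -0.31  0.89  0.84]
dp [15.98, 4.62, -4.27] ang [0.09, 0.08, 0.1] rows>= 8.59
```

View pics/d6.png

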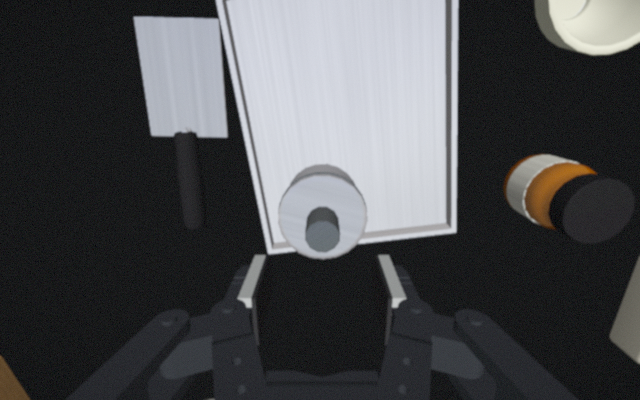

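Call:
{"method": "jog_arm", "body": {
  "dp": [
    [1,0.3,-1.2],
    [2.8,0.8,-2.4],
    [4.6,1.3,-3.2],
    [6.4,1.8,-3.6],
    [8.2,2.4,-3.6]
  ],
  "angular": [
    [0,0,0],
    [0,0,0],
    [0.1,0.1,0.1],
    [0.1,0.1,0.1],
    [0.1,0.1,0.1]
  ],
  "claw": [50,50,50,50,50]
}}

```text
t: 12.5
eef_pos: [0.5475, -0.1699, 0.23]
tool_rot: [-0.003, 0.707, 0.707, 0.001]
contact_force: [1.4, -0.8, -0.0]
gripper_width: 0.587
```

Call:
{"method": "jog_arm", "body": {
  "dp": [
    [1.8,0.5,0],
    [3.6,1,0],
    [5.4,1.6,0],
    [7.2,2.1,0],
    [7.7,2.2,0]
  ],
  "angular": [
    [0,0,0],
    [0,0,0],
    [0,0,0],
    [0,0,0],
    [0,0,0]
  ],
  "claw": [50,50,50,50,50]
}}

```text
t: 13.0
eef_pos: [0.6022, 0.0291, 0.2282]
tool_rot: [-0.006, 0.704, 0.71, 0.001]
contact_force: [0.5, 0.1, -0.2]
gripper_width: 0.588
```

Run:
```python
from station import *
from h import *
read_camera("wrist")
d=read_camera("wrist"); o=get_obs(); show(o)
cv2.imwrite("pics/d7.png",d["pixels"])
print(w2px(d,[[.602,.0235,.139],[.602,.0235,.169]]).round(0).tolist())
plan(o,[.602,.0235,.145],gray([1,0,0]))
```

```text
t 13.1 p [0.6014 0.0249 0.2282] x [-0.006  1.     0.007] y [ 1.     0.006 -0.008] z [-0.008  0.007 -1.   ] F [-0.1 -0.3  0.2] w 50.0 q [-0.49  0.39  0.46  1.76 -0.2   1.05  0.05]
[[321.0, 215.0], [321.0, 230.0]]
dp [-0.08, 0.05, 3.33] ang [-0.09, -0.08, 0.07] rows>= 1.66
```

View pics/d7.png

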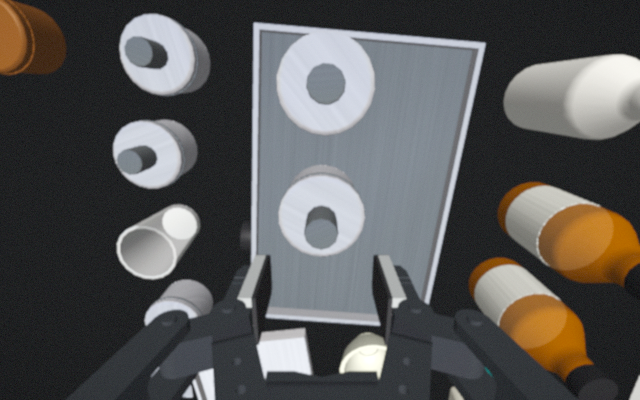

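Call:
{"method": "jog_arm", "body": {
  "dp": [
    [-0.1,0.05,1],
    [-0.1,0.05,2],
    [-0.1,0.05,2.9],
    [-0.1,0.05,3.3],
    [-0.1,0.05,3.3]
  ],
  "angular": [
    [-0.1,-0.1,0.1],
    [-0.1,-0.1,0.1],
    [-0.1,-0.1,0.1],
    [-0.1,-0.1,0.1],
    [-0.1,-0.1,0.1]
  ],
  "claw": [50,50,50,50,50]
}}

```text
t: 13.6
eef_pos: [0.6007, 0.0177, 0.1449]
tool_rot: [0.001, 0.711, 0.703, -0.002]
contact_force: [-0.2, -0.3, 0.6]
gripper_width: 0.585
```

Call:
{"method": "jog_arm", "body": {
  "dp": [
    [0,0,0],
    [0,0,0],
    [0,0,0],
    [0,0,0],
    [0,0,0]
  ],
  "angular": [
    [0,0,0],
    [0,0,0],
    [0,0,0],
    [0,0,0],
    [0,0,0]
  ],
  "claw": [15,15,15,15,15]
}}

```text
t: 14.1
eef_pos: [0.6023, 0.0193, 0.1472]
tool_rot: [0.002, 0.71, 0.704, 0.0]
contact_force: [-2.1, -1.2, 5.8]
gripper_width: 0.259
```

Call:
{"method": "jog_arm", "body": {
  "dp": [
    [0,0,-0.4],
    [0,0,-1.2],
    [0,0,-2],
    [0,0,-2.6],
    [-1,-0.2,-2.8]
  ],
  "angular": [
    [0,0,0],
    [0,0,0],
    [0,0,0],
    [0,0,0],
    [0,0,0]
  ],
  "claw": [15,15,15,15,15]
}}

```text
t: 14.6
eef_pos: [0.5981, -0.0002, 0.2177]
tool_rot: [0.001, 0.707, 0.707, 0.002]
contact_force: [-0.3, 0.8, -5.4]
gripper_width: 0.258
```

Call:
{"method": "jog_arm", "body": {
  "dp": [
    [-1.3,-0.2,0],
    [-2.9,-0.5,0],
    [-4.5,-0.7,0],
    [-6.1,-1,0],
    [-7.7,-1.2,0]
  ],
  "angular": [
    [0,0,0],
    [0,0,0],
    [0,0,0],
    [0,0,0],
    [0,0,0]
  ],
  "claw": [15,15,15,15,15]
}}

```text
t: 15.1
eef_pos: [0.5641, -0.1985, 0.2166]
tool_rot: [0.001, 0.71, 0.704, -0.0]
contact_force: [-0.2, 0.0, -4.2]
gripper_width: 0.257
```

Run:
```python
from station import *
from h import *
read_camera("wrist")
d=read_camera("wrist"); o=get_obs(); show(o)
cv2.imwrite("pics/d8.png",d["pixels"])
plan(o,[.5495,-.313,.14],gray([1,0,0]))
plan(o,[.5495,-.313,.064],gray([1,0,0]))
```

```text
t 15.2 p [ 0.5623 -0.2053  0.2172] x [ 0.018  1.    -0.007] y [ 1.    -0.018  0.001] z [ 0.001 -0.007 -1.   ] F [-0.3 -0.4 -4.6] w 22.1 q [-0.16  0.4   0.53  1.79 -0.22  1.01  0.43]
dp [-4.29, -0.44, 3.12] ang [0.01, 0.08, -0.2] rows>= 2.66
dp [-4.27, -0.44, 6.16] ang [0.01, 0.08, -0.2] rows>= 3.75
```

View pics/d8.png

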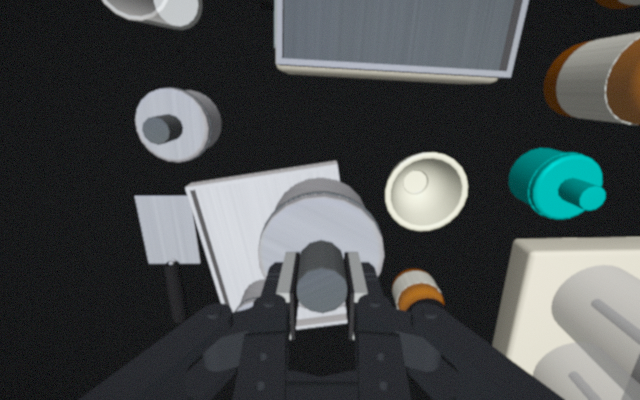

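Call:
{"method": "jog_arm", "body": {
  "dp": [
    [-1.1,-0.1,0.2],
    [-2.4,-0.2,0.6],
    [-3.6,-0.3,1.2],
    [-4.3,-0.4,2],
    [-4.3,-0.4,3]
  ],
  "angular": [
    [0,0,0],
    [0,0,0],
    [0,0,-0.1],
    [0,0,-0.2],
    [0,0,-0.2]
  ],
  "claw": [15,15,15,15,15]
}}

```text
t: 15.7
eef_pos: [0.5534, -0.3092, 0.1422]
tool_rot: [0.003, 0.705, 0.709, -0.001]
contact_force: [-0.3, 0.2, -5.1]
gripper_width: 0.259
```

Call:
{"method": "jog_arm", "body": {
  "dp": [
    [0,0,1],
    [0,0,1.9],
    [0,0,2.5],
    [0,0,2.8],
    [0,0,2.9]
  ],
  "angular": [
    [0,0,0],
    [0,0,0],
    [0,0,0],
    [0,0,0],
    [0,0,0]
  ],
  "claw": [15,15,15,15,15]
}}

```text
t: 16.2
eef_pos: [0.5543, -0.3048, 0.0688]
tool_rot: [0.001, 0.704, 0.711, -0.001]
contact_force: [-0.1, 0.3, -3.4]
gripper_width: 0.256
```

Call:
{"method": "jog_arm", "body": {
  "dp": [
    [0,0,0.05],
    [0,0,0.1],
    [0,0,0.15],
    [0,0,0.15],
    [0,0,0.15]
  ],
  "angular": [
    [0,0,0],
    [0,0,0],
    [0,0,0],
    [0,0,0],
    [0,0,0]
  ],
  "claw": [15,15,15,15,15]
}}

```text
t: 16.7
eef_pos: [0.5549, -0.3055, 0.0663]
tool_rot: [0.002, 0.704, 0.71, -0.0]
contact_force: [-1.1, 0.3, 1.4]
gripper_width: 0.258
```

Call:
{"method": "jog_arm", "body": {
  "dp": [
    [0,0,0],
    [0,0,0],
    [0,0,-0.2],
    [0,0,-1.5],
    [0,0,-3]
  ],
  "angular": [
    [0,0,0],
    [0,0,0],
    [0,0,0],
    [0,0,0],
    [0,0,0]
  ],
  "claw": [50,50,50,50,50]
}}

```text
t: 17.2
eef_pos: [0.5533, -0.3044, 0.1403]
tool_rot: [0.0, 0.704, 0.71, -0.001]
contact_force: [0.8, -0.2, 1.3]
gripper_width: 0.586
```

Run:
```python
from station import *
from h import *
read_camera("wrist")
d=read_camera("wrist"); o=get_obs(); show(o)
cv2.imwrite("pics/d9.png",d["pixels"])
plan(o,[.602,.116,.23],gray([1,0,0]))
```

```text
t 17.3 p [ 0.5571 -0.3071  0.146 ] x [-0.009  1.    -0.007] y [1.    0.009 0.01 ] z [ 0.01  -0.007 -1.   ] F [-0.3 -0.5  0.3] w 49.9 q [ 0.05  0.54  0.49  1.77 -0.31  0.91  0.68]
dp [16.89, 1.98, -3.45] ang [0.11, 0.08, 0.1] rows>= 8.67
```

View pics/d9.png

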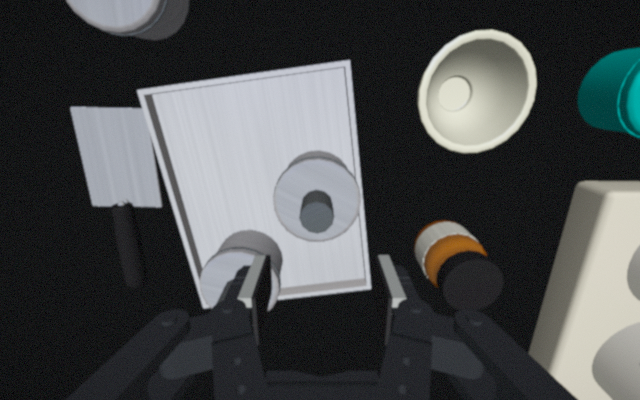

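Call:
{"method": "jog_arm", "body": {
  "dp": [
    [1,0.1,-1.2],
    [2.9,0.3,-2.4],
    [4.8,0.5,-3.2],
    [6.7,0.8,-3.5],
    [8.5,1,-3.5]
  ],
  "angular": [
    [0,0,0],
    [0,0,0],
    [0.1,0.1,0.1],
    [0.1,0.1,0.1],
    [0.1,0.1,0.1]
  ],
  "claw": [50,50,50,50,50]
}}

```text
t: 17.8
eef_pos: [0.578, -0.0923, 0.2293]
tool_rot: [-0.003, 0.707, 0.707, 0.001]
contact_force: [0.9, -0.0, -0.2]
gripper_width: 0.584
```

Call:
{"method": "jog_arm", "body": {
  "dp": [
    [1.9,0.2,0],
    [3.8,0.4,0],
    [5.7,0.6,0],
    [7.4,0.8,0],
    [8.3,0.9,0]
  ],
  "angular": [
    [0,0,0],
    [0,0,0],
    [0,0,0],
    [0,0,0],
    [0,0,0]
  ],
  "claw": [50,50,50,50,50]
}}

```text
t: 18.3
eef_pos: [0.599, 0.1193, 0.2282]
tool_rot: [-0.005, 0.705, 0.709, 0.0]
contact_force: [0.3, -0.7, 0.5]
gripper_width: 0.586
```

Run:
```python
from station import *
from h import *
read_camera("wrist");read_camera("wrist")
d=read_camera("wrist"); o=get_obs(); show(o)
cv2.imwrite("pics/d10.png",d["pixels"])
print(w2px(d,[[.602,.1165,.139],[.602,.1165,.169]]).round(0).tolist())
plan(o,[.602,.1165,.146],gray([1,0,0]))
```

```text
t 18.45 p [0.5991 0.1161 0.2281] x [-0.005  1.     0.006] y [ 1.     0.005 -0.008] z [-0.008  0.006 -1.   ] F [ 1.  -1.3 -0.5] w 49.7 q [-0.63  0.4   0.45  1.74 -0.2   1.05 -0.1 ]
[[325.0, 212.0], [325.0, 227.0]]
dp [-0.01, 0.14, 3.28] ang [-0.09, -0.07, 0.05] rows>= 1.64
```

View pics/d10.png

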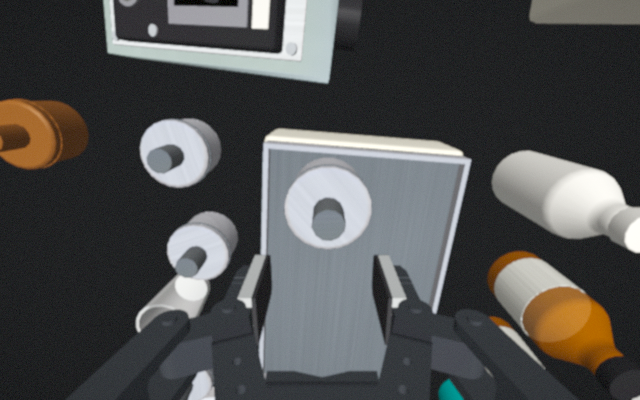

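Call:
{"method": "jog_arm", "body": {
  "dp": [
    [0.1,0.2,1],
    [0.1,0.2,2],
    [0.1,0.2,2.9],
    [0.1,0.2,3.25],
    [0.1,0.2,3.25]
  ],
  "angular": [
    [-0.1,-0.1,0],
    [-0.1,-0.1,0],
    [-0.1,-0.1,0],
    [-0.1,-0.1,0],
    [-0.1,-0.1,0]
  ],
  "claw": [50,50,50,50,50]
}}

```text
t: 18.95
eef_pos: [0.6029, 0.1152, 0.1462]
tool_rot: [0.001, 0.708, 0.707, -0.002]
contact_force: [0.9, 0.2, -0.4]
gripper_width: 0.586
```

Call:
{"method": "jog_arm", "body": {
  "dp": [
    [0,0,0],
    [0,0,0],
    [0,0,0],
    [0,0,0],
    [0,0,0]
  ],
  "angular": [
    [0,0,0],
    [0,0,0],
    [0,0,0],
    [0,0,0],
    [0,0,0]
  ],
  "claw": [15,15,15,15,15]
}}

```text
t: 19.45
eef_pos: [0.6042, 0.1166, 0.1486]
tool_rot: [0.002, 0.707, 0.707, 0.0]
contact_force: [-3.0, -1.6, 6.4]
gripper_width: 0.249
```

Call:
{"method": "jog_arm", "body": {
  "dp": [
    [0,0,-0.4],
    [0,0,-1.2],
    [0,0,-2],
    [-0.2,0,-2.6],
    [-1.2,-0.4,-2.8]
  ],
  "angular": [
    [0,0,0],
    [0,0,0],
    [0,0,0],
    [0,0,0],
    [0,0,0]
  ],
  "claw": [15,15,15,15,15]
}}

```text
t: 19.95
eef_pos: [0.5952, 0.0906, 0.2191]
tool_rot: [0.002, 0.705, 0.709, 0.002]
contact_force: [0.8, -0.1, -4.7]
gripper_width: 0.257
```

Call:
{"method": "jog_arm", "body": {
  "dp": [
    [-1.5,-0.5,0],
    [-3.2,-1.1,0],
    [-4.9,-1.7,0],
    [-6.6,-2.3,0],
    [-8.3,-2.9,0]
  ],
  "angular": [
    [0,0,0],
    [0,0,0],
    [0,0,0],
    [0,0,0],
    [0,0,0]
  ],
  "claw": [15,15,15,15,15]
}}

```text
t: 20.45
eef_pos: [0.52, -0.1223, 0.218]
tool_rot: [0.001, 0.707, 0.707, -0.0]
contact_force: [2.0, 0.3, -5.1]
gripper_width: 0.252
```

Run:
```python
from station import *
from h import *
read_camera("wrist");read_camera("wrist");read_camera("wrist")
o=get_obs(); show(o)
plan(o,[.4675,-.2635,.14],gray([1,0,0]))
```

```text
t 20.6 p [ 0.5193 -0.1248  0.2182] x [ 0.007  1.    -0.004] y [ 1.    -0.007  0.001] z [ 0.001 -0.004 -1.   ] F [ 0.5  0.2 -5.2] w 22.0 q [-0.33  0.28  0.54  1.94 -0.17  0.97  0.28]
dp [-5.55, -2.04, 3.14] ang [0.01, 0.04, -0.08] rows>= 3.35
```

Call:
{"method": "jog_arm", "body": {
  "dp": [
    [-1.5,-0.5,0],
    [-3,-1.1,0.3],
    [-4.5,-1.6,1],
    [-5.5,-2,2],
    [-5.5,-2,3]
  ],
  "angular": [
    [0,0,0],
    [0,0,0],
    [0,0,0],
    [0,0,0],
    [0,0,0]
  ],
  "claw": [15,15,15,15,15]
}}

```text
t: 21.1
eef_pos: [0.4698, -0.2625, 0.143]
tool_rot: [0.003, 0.709, 0.705, -0.001]
contact_force: [-0.2, 0.3, -4.8]
gripper_width: 0.253
```

Call:
{"method": "jog_arm", "body": {
  "dp": [
    [0,0,1],
    [0,0,1.9],
    [0,0,2.4],
    [0,0,2.8],
    [0,0,2.9]
  ],
  "angular": [
    [0,0,0],
    [0,0,0],
    [0,0,0],
    [0,0,0],
    [0,0,0]
  ],
  "claw": [15,15,15,15,15]
}}

```text
t: 21.6
eef_pos: [0.4717, -0.258, 0.07]
tool_rot: [0.001, 0.707, 0.708, -0.001]
contact_force: [1.0, -0.1, -3.6]
gripper_width: 0.253
```

Call:
{"method": "jog_arm", "body": {
  "dp": [
    [0,0,0.05],
    [0,0,0.1],
    [0,0,0.15],
    [0,0,0.15],
    [0,0,0.15]
  ],
  "angular": [
    [0,0,0],
    [0,0,0],
    [0,0,0],
    [0,0,0],
    [0,0,0]
  ],
  "claw": [15,15,15,15,15]
}}

```text
t: 22.1
eef_pos: [0.472, -0.2588, 0.0676]
tool_rot: [0.002, 0.707, 0.707, -0.0]
contact_force: [-2.6, 0.6, 3.5]
gripper_width: 0.255
```

Call:
{"method": "jog_arm", "body": {
  "dp": [
    [0,0,0],
    [0,0,0],
    [0,0,-0.2],
    [0,0,-1.5],
    [0,0,-3]
  ],
  "angular": [
    [0,0,0],
    [0,0,0],
    [0,0,0],
    [0,0,0],
    [0,0,0]
  ],
  "claw": [50,50,50,50,50]
}}

```text
t: 22.6
eef_pos: [0.4705, -0.2579, 0.1419]
tool_rot: [0.0, 0.707, 0.707, -0.001]
contact_force: [1.3, -0.5, 0.7]
gripper_width: 0.591
```

Call:
{"method": "jog_arm", "body": {
  "dp": [
    [0.7,-0.1,-0.7],
    [2,-0.5,-1],
    [3.5,-1,-1],
    [4.2,-1.6,-1],
    [4.2,-1.6,-1]
  ],
  "angular": [
    [0,0,0],
    [0,0,0],
    [0,0,0],
    [0,0,0],
    [0,0,0]
  ],
  "claw": [50,50,50,50,50]
}}

```text
t: 23.1
eef_pos: [0.4296, -0.1505, 0.1664]
tool_rot: [0.0, 0.706, 0.709, -0.0]
contact_force: [0.3, -0.8, -0.3]
gripper_width: 0.583
```

Run:
```python
from station import *
from h import *
read_camera("wrist");read_camera("wrist")
t=read_camera("top"); cv2.imwrite("pics/e1t.png",cv2.resize(t["pixels"][120:300,160:500],None,fx=2.3,fy=2.3))
d=read_camera("wrist"); o=get_obs(); show(o)
cv2.imwrite("pics/e1.png",d["pixels"])
print(w2px(d,[[.43,-.151,.054],[.43,-.151,.084],[.44,-.151,.084],[.43,-.141,.084]]).round(0).tolist())
plan(o,[.43,-.151,.061],gray([1,0,0]))
```

```text
t 23.3 p [ 0.4321 -0.1541  0.1668] x [ 0.     1.    -0.003] y [ 1.    -0.     0.002] z [ 0.002 -0.003 -1.   ] F [ 0.  -1.2  0.2] w 50.0 q [-0.3   0.22  0.57  2.15 -0.16  0.81  0.38]
[[318.0, 194.0], [318.0, 206.0], [331.0, 206.0], [318.0, 194.0]]
dp [0.14, -0.09, 4.23] ang [0.03, 0.04, -0.0] rows>= 2.12
```

View pics/e1.png

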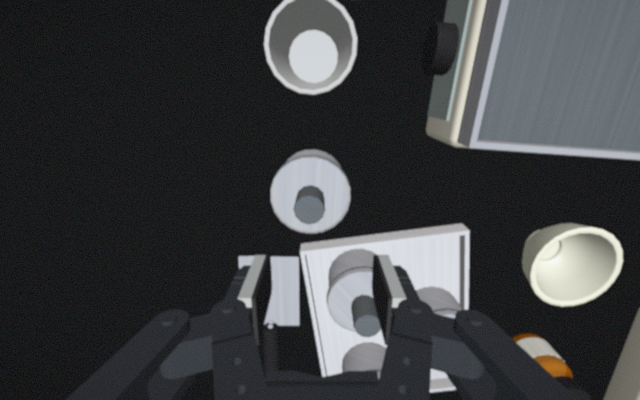

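View pics/e1t.png

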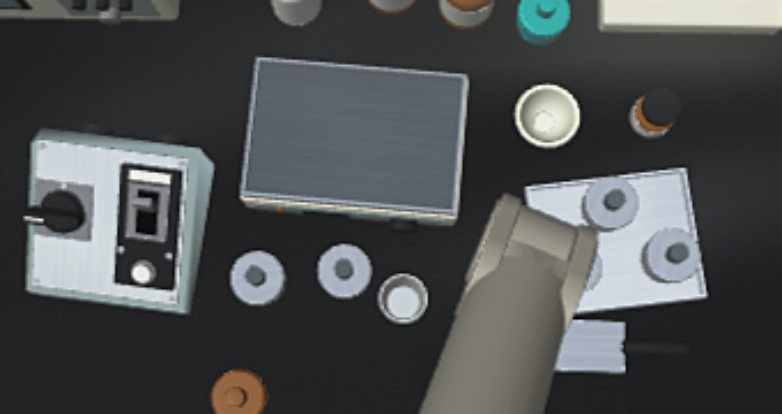

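Call:
{"method": "jog_arm", "body": {
  "dp": [
    [0.1,-0.3,1],
    [0.16,-0.32,2],
    [0.16,-0.32,3.2],
    [0.16,-0.32,4.2],
    [0.16,-0.32,4.2]
  ],
  "angular": [
    [0,0,0],
    [0,0,0],
    [0,0,0],
    [0,0,0],
    [0,0,0]
  ],
  "claw": [50,50,50,50,50]
}}

```text
t: 23.8
eef_pos: [0.4218, -0.1502, 0.0591]
tool_rot: [-0.0, 0.707, 0.707, -0.003]
contact_force: [-0.6, -0.2, 0.5]
gripper_width: 0.589
```

Call:
{"method": "jog_arm", "body": {
  "dp": [
    [0,0,0],
    [0,0,0],
    [0,0,0],
    [0,0,0],
    [0,0,0]
  ],
  "angular": [
    [0,0,0],
    [0,0,0],
    [0,0,0],
    [0,0,0],
    [0,0,0]
  ],
  "claw": [15,15,15,15,15]
}}

```text
t: 24.3
eef_pos: [0.4242, -0.1501, 0.0624]
tool_rot: [0.002, 0.707, 0.707, 0.0]
contact_force: [-2.9, -1.9, 7.5]
gripper_width: 0.258
```

Call:
{"method": "jog_arm", "body": {
  "dp": [
    [0,0,-0.5],
    [0,0,-1.8],
    [0,0,-3.2],
    [0,0,-4.6],
    [0,0,-6]
  ],
  "angular": [
    [0,0,0],
    [0,0,0],
    [0,0,0],
    [0,0,0],
    [0,0,0]
  ],
  "claw": [15,15,15,15,15]
}}

```text
t: 24.8
eef_pos: [0.4224, -0.1488, 0.2131]
tool_rot: [0.001, 0.707, 0.707, -0.001]
contact_force: [0.4, 0.1, -3.5]
gripper_width: 0.258
```

Run:
```python
from station import *
from h import *
read_camera("wrist");read_camera("wrist")
d=read_camera("wrist"); o=get_obs(); show(o)
cv2.imwrite("pics/e2.png",d["pixels"])
plan(o,[.663,.020,.22],gray([1,0,0]))
```

```text
t 24.95 p [ 0.4244 -0.1489  0.2135] x [-0.001  1.    -0.002] y [1.    0.001 0.006] z [ 0.006 -0.002 -1.   ] F [ 0.2  0.2 -4.1] w 22.2 q [-0.37  0.12  0.62  2.13 -0.09  0.91  0.31]
dp [6.74, 9.55, -0.21] ang [0.07, 0.02, 0.02] rows>= 5.85
```

View pics/e2.png

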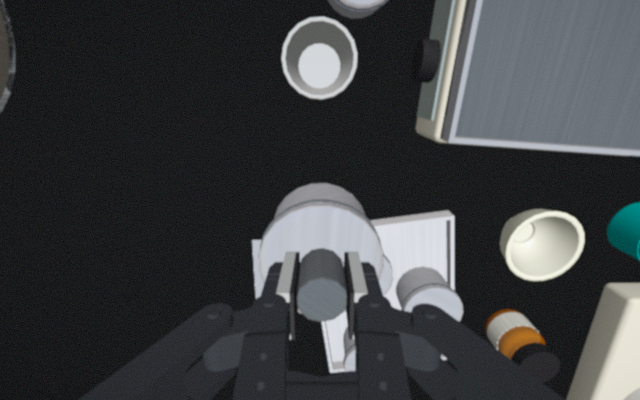

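Call:
{"method": "jog_arm", "body": {
  "dp": [
    [0.8,1.2,-0.1],
    [1.9,2.7,-0.2],
    [3,4.2,-0.2],
    [4.1,5.8,-0.2],
    [5.1,7.2,-0.2]
  ],
  "angular": [
    [0,0,0],
    [0,0,0],
    [0,0,0],
    [0,0,0],
    [0,0,0]
  ],
  "claw": [15,15,15,15,15]
}}

```text
t: 25.45
eef_pos: [0.6036, -0.0193, 0.2141]
tool_rot: [0.0, 0.706, 0.708, -0.002]
contact_force: [0.3, -0.7, -2.9]
gripper_width: 0.258
```

Call:
{"method": "jog_arm", "body": {
  "dp": [
    [0.8,1.2,0],
    [1.5,2.1,0.3],
    [1.6,2.3,1],
    [1.6,2.3,1.7],
    [1.6,2.3,2.2]
  ],
  "angular": [
    [0,0,0],
    [0,0,0],
    [0,0,0],
    [0,0,0],
    [0,0,0]
  ],
  "claw": [15,15,15,15,15]
}}

```text
t: 25.95
eef_pos: [0.6584, 0.0183, 0.1576]
tool_rot: [-0.0, 0.707, 0.707, -0.003]
contact_force: [-0.4, -0.0, -3.4]
gripper_width: 0.256
```

Run:
```python
from station import *
from h import *
read_camera("wrist");read_camera("wrist")
d=read_camera("wrist"); o=get_obs(); show(o)
cv2.imwrite("pics/e3.png",d["pixels"])
plan(o,[.663,.020,.1475],gray([1,0,0]))
for u in [.097]:
  pass
```

```text
t 26.1 p [0.6591 0.0179 0.1595] x [-0.     1.    -0.003] y [ 1.     0.    -0.003] z [-0.003 -0.003 -1.   ] F [ 0.7  0.3 -3.7] w 22.0 q [-0.46  0.56  0.48  1.68 -0.3   0.97  0.13]
dp [0.08, 0.16, 0.48] ang [-0.03, 0.04, 0.0] rows>= 0.26
```

View pics/e3.png

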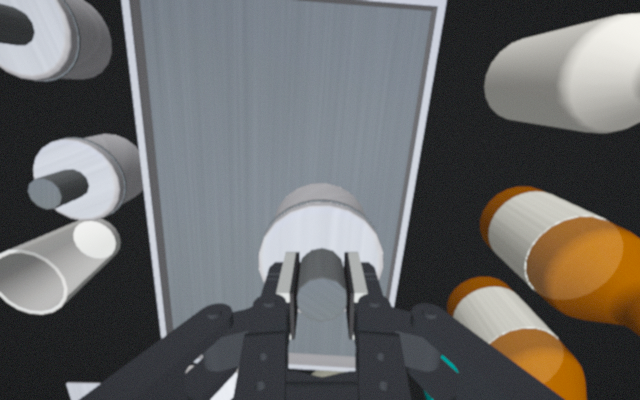

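Call:
{"method": "jog_arm", "body": {
  "dp": [
    [0,0,0.2],
    [0,0,0.35],
    [0,0,0.45],
    [0,0,0.52],
    [0,0,0.58]
  ],
  "angular": [
    [0,0,0],
    [0,0,0],
    [0,0,0],
    [0,0,0],
    [0,0,0]
  ],
  "claw": [15,15,15,15,15]
}}

```text
t: 26.6
eef_pos: [0.6608, 0.0184, 0.1475]
tool_rot: [0.001, 0.707, 0.707, -0.0]
contact_force: [-5.6, 0.6, 9.6]
gripper_width: 0.254
```

Call:
{"method": "jog_arm", "body": {
  "dp": [
    [0,0,0],
    [0,0,0],
    [0,0,-0.2],
    [0,0,-1.5],
    [0,0,-3]
  ],
  "angular": [
    [0,0,0],
    [0,0,0],
    [0,0,0],
    [0,0,0],
    [0,0,0]
  ],
  "claw": [50,50,50,50,50]
}}

```text
t: 27.1
eef_pos: [0.6598, 0.0187, 0.2218]
tool_rot: [0.001, 0.707, 0.707, -0.002]
contact_force: [0.2, 0.5, 0.9]
gripper_width: 0.586
```

Run:
```python
from station import *
from h import *
read_camera("wrist");read_camera("wrist")
t=read_camera("top")
d=read_camera("wrist"); o=get_obs(); show(o)
cv2.imwrite("pics/e4.png",d["pixels"])
w=px2w(t,160+344/2.3,120+271/2.3,.06); print(w)
print(w2px(d,[w]))
plan(o,[.462,.032,.19],gray([1,0,0]))
```

```text
t 27.3 p [0.6614 0.0186 0.2233] x [-0.001  1.    -0.002] y [1.    0.001 0.004] z [ 0.004 -0.002 -1.   ] F [ 0.8 -0.4  0.3] w 49.8 q [-0.48  0.5   0.51  1.63 -0.26  1.08  0.1 ]
[0.45755348 0.02919938 0.06      ]
[[108.11883762 169.61957241]]
dp [0.55, -7.98, 1.3] ang [0.05, 0.03, 0.01] rows>= 4.05
```

View pics/e4.png

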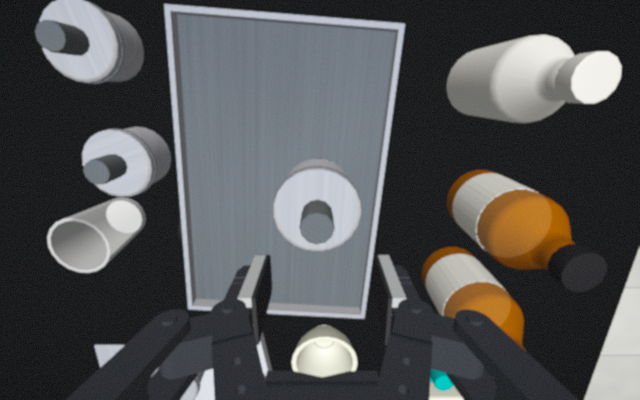

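Call:
{"method": "jog_arm", "body": {
  "dp": [
    [0.1,-1.5,-0.2],
    [0.3,-3.4,-0.2],
    [0.4,-5.3,0],
    [0.55,-7,0.8],
    [0.55,-8,1.3]
  ],
  "angular": [
    [0,0,0],
    [0,0,0],
    [0,0,0],
    [0,0,0],
    [0,0,0]
  ],
  "claw": [50,50,50,50,50]
}}

```text
t: 27.8
eef_pos: [0.4561, 0.0324, 0.1869]
tool_rot: [-0.0, 0.706, 0.708, -0.002]
contact_force: [-0.2, 0.1, -0.4]
gripper_width: 0.588
```

Run:
```python
from station import *
from h import *
read_camera("wrist");read_camera("wrist");read_camera("wrist")
d=read_camera("wrist"); o=get_obs(); show(o)
cv2.imwrite("pics/e5.png",d["pixels"])
print(w2px(d,[[.462,.032,.054],[.462,.032,.084],[.472,.032,.084],[.462,.042,.084]]).round(0).tolist())
plan(o,[.462,.032,.062],gray([1,0,0]))
```

```text
t 28.0 p [0.4602 0.0323 0.1885] x [-0.001  1.    -0.003] y [1.    0.001 0.   ] z [ 0.    -0.003 -1.   ] F [ 0.4 -0.1 -0.6] w 50.3 q [-0.68  0.19  0.53  2.12 -0.12  0.86 -0.07]
[[325.0, 190.0], [326.0, 201.0], [338.0, 201.0], [326.0, 189.0]]
dp [0.0, 0.07, 5.06] ang [0.0, 0.03, 0.02] rows>= 2.53
```

View pics/e5.png

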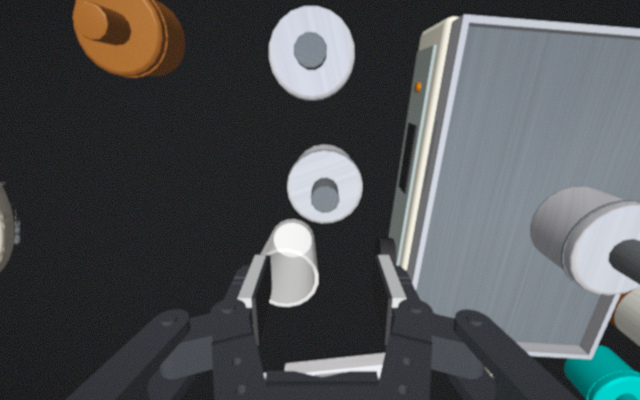

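Call:
{"method": "jog_arm", "body": {
  "dp": [
    [0.2,0.07,1.4],
    [0.23,0.07,2.8],
    [0.23,0.07,4.1],
    [0.23,0.07,5],
    [0.23,0.07,5.05]
  ],
  "angular": [
    [0,0,0],
    [0,0,0],
    [0,0,0],
    [0,0,0],
    [0,0,0]
  ],
  "claw": [50,50,50,50,50]
}}

```text
t: 28.5
eef_pos: [0.4621, 0.0371, 0.0604]
tool_rot: [0.001, 0.707, 0.707, -0.003]
contact_force: [0.1, 0.5, -0.3]
gripper_width: 0.589
```

Call:
{"method": "jog_arm", "body": {
  "dp": [
    [0,0,0],
    [0,0,0],
    [0,0,0],
    [0,0,0],
    [0,0,0]
  ],
  "angular": [
    [0,0,0],
    [0,0,0],
    [0,0,0],
    [0,0,0],
    [0,0,0]
  ],
  "claw": [15,15,15,15,15]
}}

```text
t: 29.0
eef_pos: [0.4633, 0.0377, 0.0635]
tool_rot: [0.002, 0.707, 0.707, 0.0]
contact_force: [-1.1, -1.3, 3.5]
gripper_width: 0.259
```

Call:
{"method": "jog_arm", "body": {
  "dp": [
    [0,0,-0.5],
    [0,0,-1.8],
    [0,0,-3.2],
    [0,0,-4.6],
    [0,0,-6]
  ],
  "angular": [
    [0,0,0],
    [0,0,0],
    [0,0,0],
    [0,0,0],
    [0,0,0]
  ],
  "claw": [15,15,15,15,15]
}}

```text
t: 29.5
eef_pos: [0.4615, 0.0375, 0.2144]
tool_rot: [0.001, 0.707, 0.707, -0.001]
contact_force: [1.9, 0.1, -5.0]
gripper_width: 0.253
```

Run:
```python
from station import *
from h import *
read_camera("wrist");read_camera("wrist")
d=read_camera("wrist"); o=get_obs(); show(o)
cv2.imwrite("pics/e6.png",d["pixels"])
plan(o,[.588,-.0505,.16],gray([1,0,0]))
```

```text
t 29.65 p [0.4634 0.0383 0.2148] x [-0.001  1.    -0.   ] y [1.    0.001 0.006] z [ 0.006 -0.    -1.   ] F [-0.7  0.3 -6.1] w 21.9 q [-0.72  0.15  0.56  2.09 -0.1   0.92 -0.1 ]
dp [-3.56, 4.97, 2.22] ang [0.06, 0.0, 0.01] rows>= 3.25
```

View pics/e6.png

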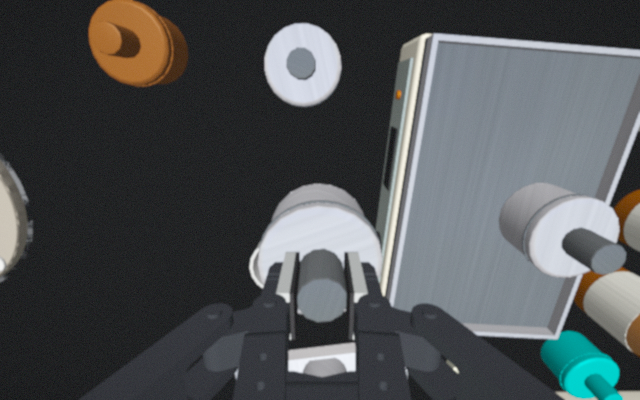

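Call:
{"method": "jog_arm", "body": {
  "dp": [
    [-0.8,1.2,0],
    [-1.9,2.7,0],
    [-3,4.2,0.2],
    [-3.55,5,1],
    [-3.55,5,1.8]
  ],
  "angular": [
    [0,0,0],
    [0,0,0],
    [0,0,0],
    [0,0,0],
    [0,0,0]
  ],
  "claw": [15,15,15,15,15]
}}

```text
t: 30.15
eef_pos: [0.5891, -0.0542, 0.166]
tool_rot: [0.003, 0.708, 0.706, -0.002]
contact_force: [-0.7, 0.7, -5.1]
gripper_width: 0.256
```

Run:
```python
from station import *
from h import *
read_camera("wrist");read_camera("wrist")
d=read_camera("wrist"); o=get_obs(); show(o)
cv2.imwrite("pics/e7.png",d["pixels"])
plan(o,[.588,-.0505,.1485],gray([1,0,0]))
```

```text
t 30.3 p [ 0.5848 -0.0508  0.1651] x [-0.     1.    -0.003] y [ 1.     0.    -0.006] z [-0.006 -0.003 -1.   ] F [-0.5  0.4 -4.2] w 22.1 q [-0.45  0.45  0.56  1.86 -0.29  0.92  0.25]
dp [0.01, 0.13, 0.66] ang [-0.07, 0.04, 0.0] rows>= 0.34
```

View pics/e7.png

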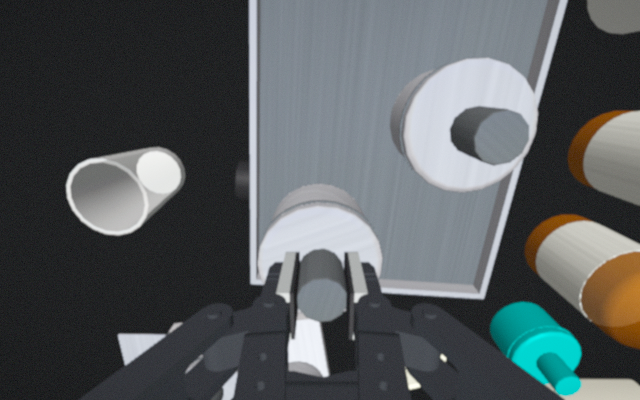

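Call:
{"method": "jog_arm", "body": {
  "dp": [
    [0,0.1,0.3],
    [0,0.1,0.5],
    [0,0.1,0.6],
    [0,0.1,0.7],
    [0,0.1,0.76]
  ],
  "angular": [
    [0,0,0],
    [0,0,0],
    [0,0,0],
    [0,0,0],
    [0,0,0]
  ],
  "claw": [15,15,15,15,15]
}}

```text
t: 30.8
eef_pos: [0.59, -0.0507, 0.1492]
tool_rot: [0.001, 0.707, 0.707, -0.0]
contact_force: [-0.8, 0.7, -4.5]
gripper_width: 0.256
```

Call:
{"method": "jog_arm", "body": {
  "dp": [
    [0,0,0.05],
    [0,0,0.1],
    [0,0,0.15],
    [0,0,0.15],
    [0,0,0.15]
  ],
  "angular": [
    [0,0,0],
    [0,0,0],
    [0,0,0],
    [0,0,0],
    [0,0,0]
  ],
  "claw": [15,15,15,15,15]
}}

```text
t: 31.3
eef_pos: [0.5902, -0.0511, 0.1485]
tool_rot: [0.001, 0.707, 0.707, 0.0]
contact_force: [-9.4, 2.5, 21.9]
gripper_width: 0.255
```

Set down firmly (contact 22 N); release and go over to f1.

Call:
{"method": "jog_arm", "body": {
  "dp": [
    [0,0,-0.1],
    [0,0,-0.1],
    [0,0,-0.3],
    [0,0,-1.6],
    [0,0,-3]
  ],
  "angular": [
    [0,0,0],
    [0,0,0],
    [0,0,0],
    [0,0,0],
    [0,0,0]
  ],
  "claw": [50,50,50,50,50]
}}

```text
t: 31.8
eef_pos: [0.5893, -0.0507, 0.2205]
tool_rot: [0.001, 0.707, 0.707, -0.002]
contact_force: [0.5, -0.1, 0.9]
gripper_width: 0.584
```

Run:
```python
from station import *
from h import *
read_camera("wrist");read_camera("wrist")
d=read_camera("wrist"); o=get_obs(); show(o)
cv2.imwrite("pics/e8.png",d["pixels"])
t=read_camera("top"); cv2.imwrite("pics/e8t.png",cv2.resize(t["pixels"][120:300,160:500],None,fx=2.3,fy=2.3))
plan(o,[.451,.142,.19],gray([1,0,0]))
```

```text
t 31.95 p [ 0.5918 -0.051   0.2229] x [-0.001  1.    -0.002] y [1.    0.001 0.006] z [ 0.006 -0.002 -1.   ] F [-0.4  0.1 -0.4] w 50.0 q [-0.48  0.39  0.6   1.8  -0.25  1.02  0.22]
dp [7.73, -5.63, 1.26] ang [0.07, 0.03, 0.01] rows>= 4.82
```

View pics/e8.png

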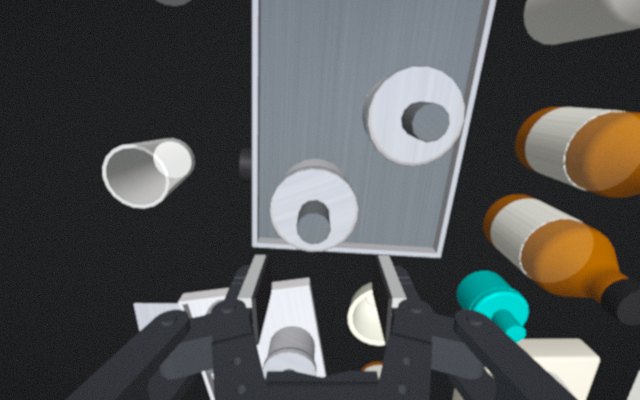

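View pics/e8t.png

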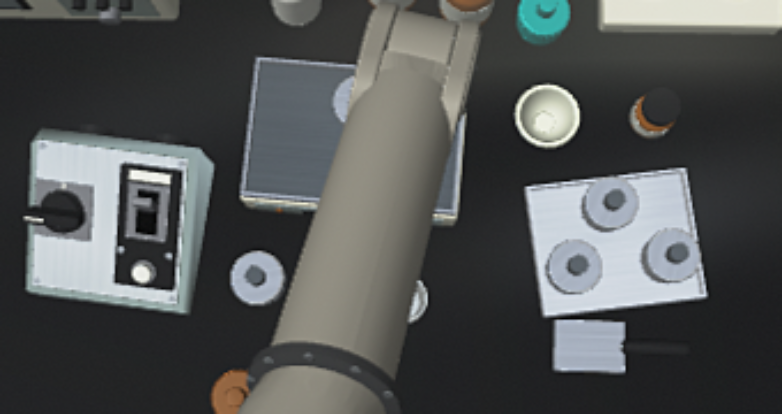

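Call:
{"method": "jog_arm", "body": {
  "dp": [
    [1.4,-1,-0.2],
    [3,-2.2,-0.2],
    [4.6,-3.4,-0.1],
    [6.2,-4.6,0.4],
    [7.7,-5.6,1.2]
  ],
  "angular": [
    [0,0,0],
    [0,0,0],
    [0,0,0],
    [0,0,0],
    [0,0,0]
  ],
  "claw": [50,50,50,50,50]
}}

```text
t: 32.5
eef_pos: [0.4487, 0.1425, 0.1895]
tool_rot: [0.001, 0.707, 0.708, -0.0]
contact_force: [0.8, 0.7, -0.5]
gripper_width: 0.585
```

Run:
```python
from station import *
from h import *
read_camera("wrist");read_camera("wrist");read_camera("wrist")
d=read_camera("wrist"); o=get_obs(); show(o)
cv2.imwrite("pics/e9.png",d["pixels"])
print(w2px(d,[[.451,.142,.054],[.451,.142,.084],[.461,.142,.084],[.451,.152,.084]]).round(0).tolist())
plan(o,[.451,.142,.063],gray([1,0,0]))
```

```text
t 32.7 p [0.4489 0.1415 0.1888] x [-0.004  1.    -0.004] y [ 1.     0.004 -0.001] z [-0.001 -0.004 -1.   ] F [ 0.4 -1.4 -0.2] w 49.8 q [-0.9   0.2   0.53  2.1  -0.13  0.87 -0.29]
[[326.0, 191.0], [326.0, 202.0], [338.0, 202.0], [326.0, 190.0]]
dp [0.04, 0.09, 5.03] ang [-0.01, 0.05, 0.05] rows>= 2.52
```

View pics/e9.png

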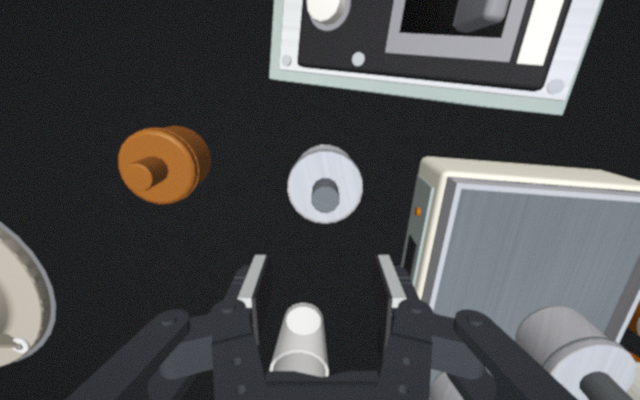

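Call:
{"method": "jog_arm", "body": {
  "dp": [
    [0.2,0.06,1.4],
    [0.26,0.06,2.8],
    [0.26,0.06,4.1],
    [0.26,0.06,5],
    [0.26,0.06,5]
  ],
  "angular": [
    [0,0,0],
    [0,0,0],
    [0,0,0],
    [0,0,0],
    [0,0,0]
  ],
  "claw": [50,50,50,50,50]
}}

```text
t: 33.2
eef_pos: [0.4508, 0.1447, 0.0625]
tool_rot: [0.001, 0.708, 0.707, -0.003]
contact_force: [0.4, -0.4, -0.5]
gripper_width: 0.585
```

Call:
{"method": "jog_arm", "body": {
  "dp": [
    [0,0,0],
    [0,0,0],
    [0,0,0],
    [0,0,0],
    [0,0,0]
  ],
  "angular": [
    [0,0,0],
    [0,0,0],
    [0,0,0],
    [0,0,0],
    [0,0,0]
  ],
  "claw": [15,15,15,15,15]
}}

```text
t: 33.7
eef_pos: [0.4527, 0.1472, 0.0659]
tool_rot: [0.002, 0.707, 0.707, 0.0]
contact_force: [-0.6, -1.7, 6.8]
gripper_width: 0.254
```

Call:
{"method": "jog_arm", "body": {
  "dp": [
    [0,0,-0.5],
    [0,0,-1.8],
    [0,0,-3.2],
    [0,0,-4.6],
    [0,0,-6]
  ],
  "angular": [
    [0,0,0],
    [0,0,0],
    [0,0,0],
    [0,0,0],
    [0,0,0]
  ],
  "claw": [15,15,15,15,15]
}}

```text
t: 34.2
eef_pos: [0.451, 0.1472, 0.2167]
tool_rot: [0.001, 0.707, 0.707, -0.001]
contact_force: [0.3, 0.9, -4.0]
gripper_width: 0.252
```

Run:
```python
from station import *
from h import *
read_camera("wrist");read_camera("wrist");read_camera("wrist")
o=get_obs(); show(o)
plan(o,[.598,.099,.16],gray([1,0,0]))
```

```text
t 34.35 p [0.4528 0.1482 0.2172] x [-0.001  1.     0.001] y [1.    0.001 0.005] z [ 0.005  0.001 -1.   ] F [-0.7 -0.1 -4.7] w 21.4 q [-0.94  0.17  0.56  2.06 -0.11  0.93 -0.32]
dp [-1.98, 5.79, 2.32] ang [0.06, -0.01, 0.01] rows>= 3.27
```

Call:
{"method": "jog_arm", "body": {
  "dp": [
    [-0.4,1.3,0],
    [-1,2.9,0],
    [-1.6,4.6,0.2],
    [-2,5.8,0.9],
    [-2,5.8,1.7]
  ],
  "angular": [
    [0,0,0],
    [0,0,0],
    [0,0,0],
    [0,0,0],
    [0,0,0]
  ],
  "claw": [15,15,15,15,15]
}}

```text
t: 34.85
eef_pos: [0.6001, 0.0947, 0.1712]
tool_rot: [0.003, 0.708, 0.706, -0.001]
contact_force: [-0.7, -1.3, -3.7]
gripper_width: 0.251
```

Call:
{"method": "jog_arm", "body": {
  "dp": [
    [0,0,0.2],
    [0,0,0.4],
    [0,0,0.6],
    [0,0,0.7],
    [0,0,0.7]
  ],
  "angular": [
    [0,0,0],
    [0,0,0],
    [0,0,0],
    [0,0,0],
    [0,0,0]
  ],
  "claw": [15,15,15,15,15]
}}

```text
t: 35.35
eef_pos: [0.5966, 0.0979, 0.1555]
tool_rot: [0.001, 0.707, 0.708, -0.0]
contact_force: [0.2, -0.9, -3.7]
gripper_width: 0.261
```

Run:
```python
from station import *
from h import *
d=read_camera("wrist"); o=get_obs(); show(o)
cv2.imwrite("pics/e10.png",d["pixels"])
```

```text
t 35.4 p [0.5968 0.0979 0.1558] x [-0.001  1.    -0.002] y [1.    0.001 0.002] z [ 0.002 -0.002 -1.   ] F [-0.4  0.4 -3.4] w 22.1 q [-0.67  0.49  0.54  1.83 -0.31  0.91  0.01]
```

View pics/e10.png

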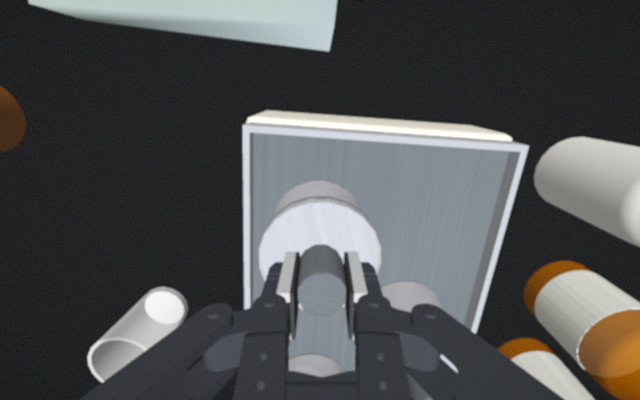

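Call:
{"method": "jog_arm", "body": {
  "dp": [
    [0,0,0.05],
    [0,0,0.1],
    [0,0,0.15],
    [0,0,0.2],
    [0,0,0.2]
  ],
  "angular": [
    [0,0,0],
    [0,0,0],
    [0,0,0],
    [0,0,0],
    [0,0,0]
  ],
  "claw": [15,15,15,15,15]
}}

```text
t: 35.9
eef_pos: [0.5969, 0.0974, 0.1511]
tool_rot: [0.001, 0.707, 0.707, -0.0]
contact_force: [-3.9, 0.0, 4.1]
gripper_width: 0.253
```

Call:
{"method": "jog_arm", "body": {
  "dp": [
    [0,0,0],
    [0,0,0],
    [0,0,-0.2],
    [0,0,-1.5],
    [0,0,-3]
  ],
  "angular": [
    [0,0,0],
    [0,0,0],
    [0,0,0],
    [0,0,0],
    [0,0,0]
  ],
  "claw": [50,50,50,50,50]
}}

```text
t: 36.4
eef_pos: [0.596, 0.0975, 0.2253]
tool_rot: [0.001, 0.707, 0.707, -0.002]
contact_force: [0.6, 0.9, 0.4]
gripper_width: 0.587
```

Run:
```python
from station import *
from h import *
read_camera("wrist");read_camera("wrist")
d=read_camera("wrist"); o=get_obs(); show(o)
cv2.imwrite("pics/e11.png",d["pixels"])
s=read_camera("scene"); cv2.imwrite("pics/e11s.png",cv2.resize(s["pixels"][120:340,170:450],None,fx=2.6,fy=2.6))
g=P0+.112*CS+.056*CL
for y in (CL,-CL,CS,-CS): plan(o,g+.15*CN,Rzy(-CN,y))
```

```text
t 36.55 p [0.5988 0.0977 0.2283] x [-0.001  1.    -0.001] y [1.    0.001 0.007] z [ 0.007 -0.001 -1.   ] F [-0.8  0.2 -1. ] w 49.9 q [-0.71  0.41  0.58  1.76 -0.25  1.04 -0.03]
dp [11.61, -5.54, -0.45] ang [-3.58, -4.01, -16.42] rows>= 10.05
dp [11.61, -5.54, -0.45] ang [-4.14, 3.69, 18.98] rows>= 11.51
dp [11.61, -5.54, -0.45] ang [-4.92, -0.28, 1.29] rows>= 6.43
dp [11.61, -5.54, -0.45] ang [0.42, -7.4, -33.92] rows>= 20.21
```

View pics/e11.png

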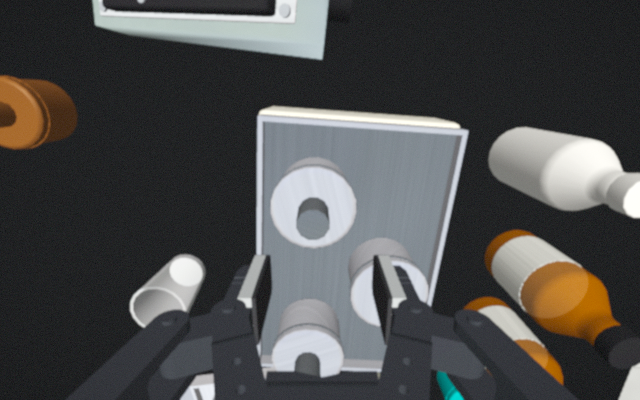

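View pics/e11s.png

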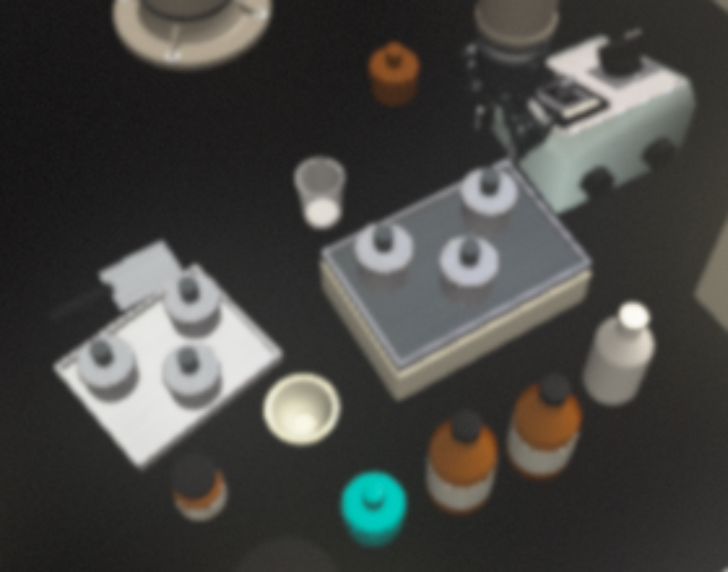

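Call:
{"method": "jog_arm", "body": {
  "dp": [
    [1.3,-0.6,-0.5],
    [2.9,-1.3,-0.8],
    [4.5,-2.1,-0.8],
    [6.1,-2.9,-0.8],
    [7.5,-3.6,-0.8]
  ],
  "angular": [
    [-0.7,0,0.2],
    [-1.5,-0.1,0.4],
    [-2.2,-0.1,0.6],
    [-3,-0.2,0.8],
    [-3.6,-0.2,0.9]
  ],
  "claw": [50,50,45,40,40]
}}

```text
t: 37.1
eef_pos: [0.5043, 0.2873, 0.2437]
tool_rot: [0.118, 0.724, 0.671, 0.105]
contact_force: [0.8, 0.1, -0.7]
gripper_width: 0.468
```

Run:
```python
from station import *
from h import *
for i in range(2): read_camera("top")
o=get_obs(); show(o)
g=P0+.112*CS+.056*CL
plan(o,g+.13*CN,Rzy(-CN,CS))
```

```text
t 37.2 p [0.5008 0.293  0.2427] x [ 0.065  0.998 -0.008] y [ 0.949 -0.06   0.309] z [ 0.308 -0.028 -0.951] F [0.9 0.4 0.6] w 39.9 q [-1.33  0.22  0.65  2.    0.13  0.75 -0.86]
dp [3.67, -1.73, 0.35] ang [-1.4, -0.12, 0.55] rows>= 2.04
```

Call:
{"method": "jog_arm", "body": {
  "dp": [
    [1,-0.5,0.1],
    [2.5,-1.2,0.2],
    [3.65,-1.7,0.3],
    [3.65,-1.7,0.3],
    [3.65,-1.7,0.3]
  ],
  "angular": [
    [-0.4,0,0.2],
    [-0.9,-0.1,0.4],
    [-1.4,-0.1,0.55],
    [-1.4,-0.1,0.55],
    [-1.4,-0.1,0.55]
  ],
  "claw": [40,40,40,40,40]
}}

```text
t: 37.7
eef_pos: [0.475, 0.3789, 0.2224]
tool_rot: [0.163, 0.732, 0.646, 0.143]
contact_force: [0.9, -0.8, 0.4]
gripper_width: 0.472
```

Run:
```python
from station import *
from h import *
for i in range(2): read_camera("top")
d=read_camera("wrist"); o=get_obs(); show(o)
cv2.imwrite("pics/f1.png",d["pixels"])
g=P0+.112*CS+.056*CL
print(w2px(d,[g+.008*CN,g+.038*CN]))
plan(o,g+.021*CN,Rzy(-CN,CS))
```

```text
t 37.85 p [0.4768 0.377  0.2236] x [0.13  0.992 0.001] y [ 0.898 -0.118  0.424] z [ 0.421 -0.054 -0.906] F [-0.2  0.1  0.6] w 40.3 q [-1.54  0.31  0.69  2.    0.28  0.68 -1.23]
[[309.43377526 184.36997987]
 [308.13268395 195.48262124]]
dp [0.37, -0.41, 4.32] ang [0.02, 0.07, -0.18] rows>= 2.18
```

View pics/f1.png

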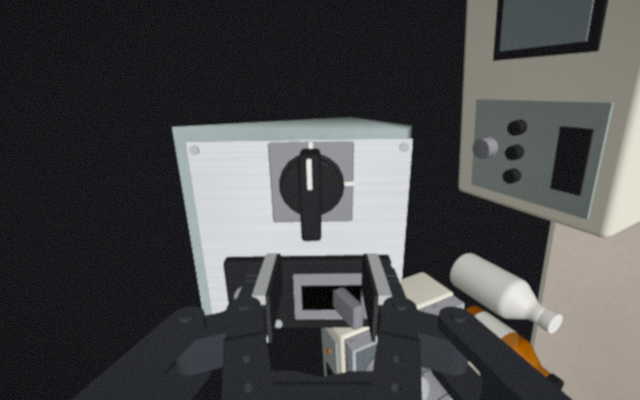

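Call:
{"method": "jog_arm", "body": {
  "dp": [
    [0.3,-0.4,0],
    [0.3,-0.4,0],
    [0.3,-0.4,0],
    [0.3,-0.4,0],
    [0.3,-0.4,0]
  ],
  "angular": [
    [0,0,-1.7],
    [0,0,-3.4],
    [0,0,-5.1],
    [0,0,-6.8],
    [0,0,-8.5]
  ],
  "claw": [40,40,40,40,40]
}}

```text
t: 38.35
eef_pos: [0.469, 0.3858, 0.2198]
tool_rot: [0.204, 0.448, 0.867, 0.075]
contact_force: [0.4, 1.0, 0.3]
gripper_width: 0.468
```

Call:
{"method": "jog_arm", "body": {
  "dp": [
    [0,0,0],
    [0,0,0],
    [0,0,0],
    [0,0,0],
    [0,0,0]
  ],
  "angular": [
    [0,0,-1.7],
    [0,0,-3.4],
    [0,0,-5.1],
    [0,0,-6.8],
    [0,0,-8.5]
  ],
  "claw": [40,40,40,40,40]
}}

```text
t: 38.85
eef_pos: [0.469, 0.3858, 0.2199]
tool_rot: [0.217, 0.103, 0.971, -0.004]
contact_force: [-0.6, 0.0, -0.5]
gripper_width: 0.468
```

Call:
{"method": "jog_arm", "body": {
  "dp": [
    [0,0,0],
    [0,0,0],
    [0,0,0],
    [0,0,0],
    [0,0,0]
  ],
  "angular": [
    [0,0,-1.7],
    [0,0,-3.4],
    [0,0,-5.1],
    [0,0,-6.8],
    [0,0,-8.5]
  ],
  "claw": [40,40,40,40,40]
}}

```text
t: 39.35
eef_pos: [0.469, 0.3857, 0.2199]
tool_rot: [0.201, -0.256, 0.942, -0.083]
contact_force: [0.3, 0.2, 0.4]
gripper_width: 0.472
```

Call:
{"method": "jog_arm", "body": {
  "dp": [
    [0,0,0],
    [0,0,0],
    [0,0,0],
    [0,0,0],
    [0,0,0]
  ],
  "angular": [
    [0,0,-1.7],
    [0,0,-3.4],
    [0,0,-5.1],
    [0,0,-6.8],
    [0,0,-8.5]
  ],
  "claw": [40,40,40,40,40]
}}

```text
t: 39.85
eef_pos: [0.4691, 0.3857, 0.2199]
tool_rot: [0.157, -0.58, 0.785, -0.15]
contact_force: [0.1, 0.9, 0.6]
gripper_width: 0.469
```

Run:
```python
from station import *
from h import *
for i in range(2): read_camera("top")
o=get_obs(); show(o)
g=P0+.112*CS+.056*CL
plan(o,g+.021*CN,Rzy(-CN,-CS))
```

```text
t 39.95 p [0.469  0.3858 0.2198] x [-0.282 -0.956 -0.075] y [-0.862  0.287 -0.418] z [ 0.421 -0.053 -0.905] F [ 0.5 -0.2 -0.4] w 39.9 q [-1.09  0.27  0.11  1.97  0.53  0.77  1.48]
dp [-0.05, 0.04, 4.34] ang [-0.03, -0.05, -2.17] rows>= 2.17
```

Call:
{"method": "jog_arm", "body": {
  "dp": [
    [0,0,0.2],
    [0,0,1.2],
    [0,0,2.4],
    [0,0,3.6],
    [0,0,4.35]
  ],
  "angular": [
    [0,0,-1.4],
    [0,0,-2.2],
    [0,0,-2.2],
    [0,0,-2.2],
    [0,0,-2.2]
  ],
  "claw": [40,40,40,40,40],
  "grip_force": 30
}}

```text
t: 40.45
eef_pos: [0.5148, 0.3797, 0.1194]
tool_rot: [0.142, -0.649, 0.729, -0.164]
contact_force: [0.3, -0.1, 0.6]
gripper_width: 0.468
```

Call:
{"method": "jog_arm", "body": {
  "dp": [
    [0,0,0],
    [0,0,0],
    [0,0,0],
    [0,0,0],
    [0,0,0]
  ],
  "angular": [
    [0,0,0],
    [0,0,0],
    [0,0,0],
    [0,0,0],
    [0,0,0]
  ],
  "claw": [10,10,10,10,10],
  "grip_force": 30
}}

```text
t: 40.95
eef_pos: [0.5155, 0.3813, 0.1219]
tool_rot: [0.144, -0.649, 0.729, -0.164]
contact_force: [5.0, 0.6, -1.9]
gripper_width: 0.181
```

Run:
```python
from station import *
from h import *
d=read_camera("wrist"); o=get_obs(); show(o); print(toP(o["eef_pos"]))
cv2.imwrite("pics/f2.png",d["pixels"])
```

```text
t 41.0 p [0.5155 0.3813 0.1219] x [-0.115 -0.993  0.003] y [-0.899  0.103 -0.426] z [ 0.423 -0.052 -0.905] F [ 5.5  0.8 -1.2] w 15.2 q [-1.03  0.45  0.13  1.99  0.63  0.57  1.6 ]
[0.11338293 0.05574553 0.02092033]
```

View pics/f2.png

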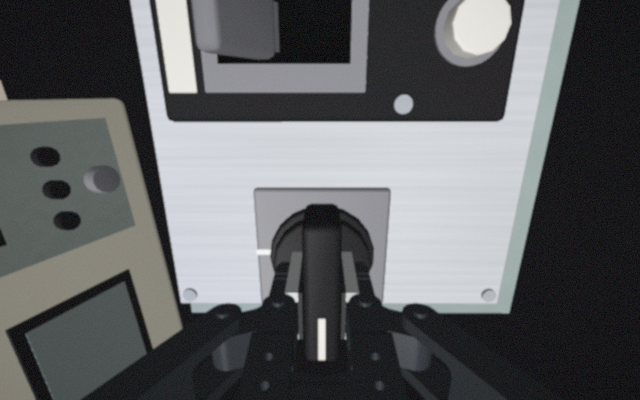

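Gripped again; turn +90°.

Call:
{"method": "jog_arm", "body": {
  "dp": [
    [0,0,0],
    [0,0,0],
    [0,0,0],
    [0,0,0],
    [0,0,0]
  ],
  "angular": [
    [0,0,1.5],
    [0,0,3],
    [0,0,4.5],
    [0,0,6],
    [0,0,7.5]
  ],
  "claw": [10,10,10,10,10]
}}

```text
t: 41.5
eef_pos: [0.5158, 0.3811, 0.1221]
tool_rot: [0.19, -0.378, 0.9, -0.109]
contact_force: [8.4, 0.3, -2.8]
gripper_width: 0.18
```

Call:
{"method": "jog_arm", "body": {
  "dp": [
    [0,0,0],
    [0,0,0],
    [0,0,0],
    [0,0,0],
    [0,0,0]
  ],
  "angular": [
    [0,0,1.5],
    [0,0,3],
    [0,0,4.5],
    [0,0,6],
    [0,0,7.5]
  ],
  "claw": [10,10,10,10,10]
}}

```text
t: 42.0
eef_pos: [0.516, 0.3807, 0.1222]
tool_rot: [0.215, -0.068, 0.973, -0.042]
contact_force: [8.6, -1.4, -2.7]
gripper_width: 0.182
```

Call:
{"method": "jog_arm", "body": {
  "dp": [
    [0,0,0],
    [0,0,0],
    [0,0,0],
    [0,0,0],
    [0,0,0]
  ],
  "angular": [
    [0,0,1.3],
    [0,0,2.6],
    [0,0,3],
    [0,0,3],
    [0,0,3]
  ],
  "claw": [10,10,10,10,35]
}}

```text
t: 42.5
eef_pos: [0.5145, 0.3809, 0.1214]
tool_rot: [0.217, 0.056, 0.974, -0.015]
contact_force: [-0.1, -0.2, 0.5]
gripper_width: 0.337
```

Call:
{"method": "jog_arm", "body": {
  "dp": [
    [0,0,0],
    [0,0,-1.2],
    [0,0,-2.4],
    [0,0,-3.6],
    [0,0,-4.4]
  ],
  "angular": [
    [0,0,0],
    [0,0,0],
    [0,0,0],
    [0,0,0],
    [0,0,0]
  ],
  "claw": [35,35,35,35,35]
}}

```text
t: 43.0
eef_pos: [0.4664, 0.3882, 0.2221]
tool_rot: [0.217, 0.054, 0.975, -0.014]
contact_force: [0.6, -0.3, -0.1]
gripper_width: 0.408
```

Run:
```python
from station import *
from h import *
for i in range(2): read_camera("top")
d=read_camera("wrist"); o=get_obs(); show(o); print(toP(o["eef_pos"]))
cv2.imwrite("pics/f3.png",d["pixels"])
```

```text
t 43.15 p [0.4669 0.3885 0.2214] x [-0.9    0.099 -0.424] y [ 0.11   0.994 -0.002] z [ 0.421 -0.049 -0.906] F [ 0.9 -0.2 -0.4] w 35.0 q [-1.47  0.3   0.56  1.99  0.35  0.7   0.27]
[0.11094057 0.0574562  0.13192419]
```

View pics/f3.png

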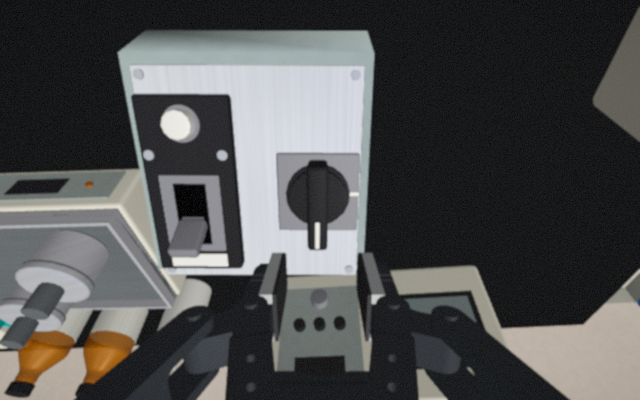

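Run:
```python
from station import *
from h import *
d=read_camera("wrist"); o=get_obs()
cv2.imwrite("pics/f4.png",cv2.resize(d["pixels"][80:280,120:380],None,fx=3,fy=3,interpolation=cv2.INTER_CUBIC))
b=px2plane(d,176,125,.026); print(toP(b))
g=P0+.0525*CS-.0515*CL
plan(o,g+.08*CN,Rzy(-CN,CL))
plan(o,g+.04*CN,Rzy(-CN,CL))
```

```text
[ 0.05198513 -0.05183419  0.026     ]
dp [2.34, -4.31, 2.05] ang [-0.04, 0.01, 0.05] rows>= 2.66
dp [2.35, -4.31, 3.65] ang [-0.04, 0.01, 0.05] rows>= 3.06
```

View pics/f4.png

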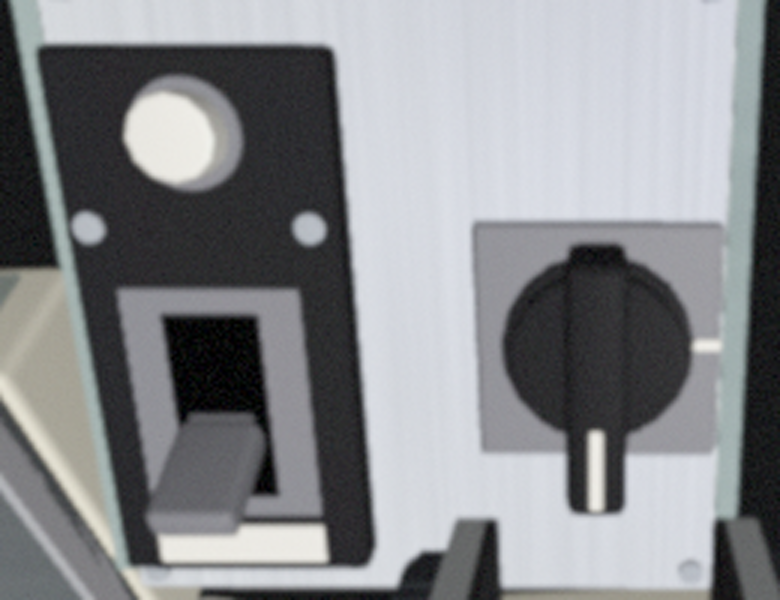

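Call:
{"method": "jog_arm", "body": {
  "dp": [
    [0.8,-1.4,0.1],
    [1.6,-2.9,0.4],
    [2.35,-4.3,1.2],
    [2.35,-4.3,2.4],
    [2.35,-4.3,3.4]
  ],
  "angular": [
    [0,0,0],
    [0,0,0],
    [0,0,0],
    [0,0,0],
    [0,0,0]
  ],
  "claw": [0,0,0,0,0]
}}

```text
t: 43.7
eef_pos: [0.4374, 0.2802, 0.1172]
tool_rot: [0.216, 0.054, 0.975, -0.015]
contact_force: [0.5, 1.4, -0.1]
gripper_width: -0.001
```

Run:
```python
from station import *
from h import *
for i in range(2): read_camera("top")
d=read_camera("wrist"); o=get_obs(); show(o); print(toP(o["eef_pos"]))
cv2.imwrite("pics/f5.png",d["pixels"])
plan(o,P0+.0522*CS-.0517*CL+.018*CN,Rzy(-CN,CL))
```

```text
t 43.85 p [0.4381 0.28   0.1177] x [-0.901  0.098 -0.424] y [ 0.113  0.994 -0.01 ] z [ 0.42  -0.057 -0.906] F [-0.1 -0.6  0.4] w -0.1 q [-1.45  0.34  0.62  2.29  0.49  0.38  0.13]
[ 0.05231431 -0.05359309  0.04474648]
dp [0.01, 0.09, 1.07] ang [-0.11, 0.01, 0.05] rows>= 0.54
```

View pics/f5.png

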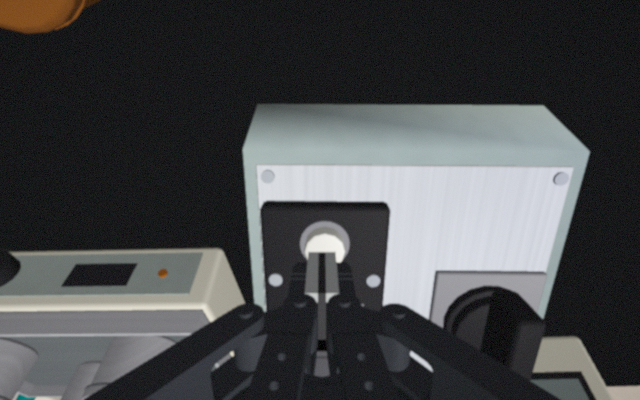

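Call:
{"method": "jog_arm", "body": {
  "dp": [
    [0,0.1,0.4],
    [0,0.1,0.8],
    [0,0.1,1],
    [0,0.1,1.1],
    [0,0.1,1.15]
  ],
  "angular": [
    [0,0,0],
    [0,0,0],
    [0,0,0],
    [0,0,0],
    [0,0,0]
  ],
  "claw": [0,0,0,0,0]
}}

```text
t: 44.35
eef_pos: [0.4509, 0.2839, 0.0933]
tool_rot: [0.217, 0.053, 0.975, -0.014]
contact_force: [-0.8, 1.3, 1.3]
gripper_width: -0.002
```

Run:
```python
from station import *
from h import *
d=read_camera("wrist"); o=get_obs(); show(o); print(toP(o["eef_pos"]))
cv2.imwrite("pics/f6.png",d["pixels"])
t=read_camera("top");cv2.imwrite("pics/f6t.png",cv2.resize(t["pixels"][165:265,160:270],None,fx=5,fy=5,interpolation=cv2.INTER_CUBIC))
```

```text
t 44.4 p [0.4509 0.2836 0.0932] x [-0.9    0.098 -0.425] y [ 0.111  0.994 -0.005] z [ 0.421 -0.051 -0.905] F [-0.6  1.5  2.7] w 0.2 q [-1.4   0.41  0.6   2.28  0.48  0.3   0.14]
[ 0.05314037 -0.04860748  0.01740832]
```

View pics/f6t.png

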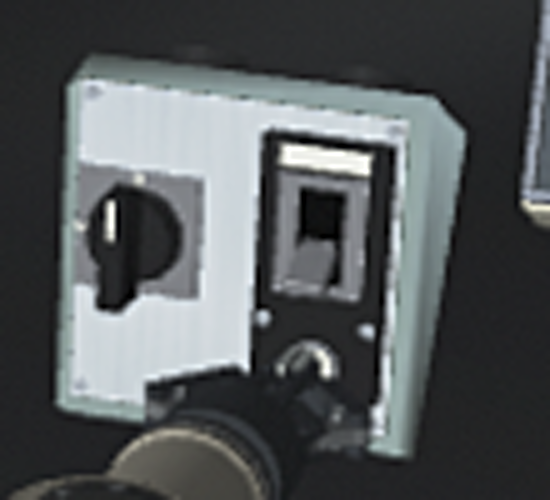

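View pics/f6.png

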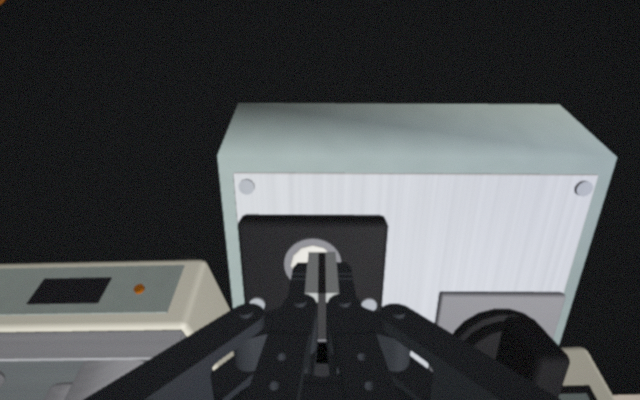

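Call:
{"method": "jog_arm", "body": {
  "dp": [
    [0,0,-0.5],
    [0,0,-1.2],
    [0,-0.1,-2],
    [-0.4,-0.1,-2],
    [-1,-0.1,-2]
  ],
  "angular": [
    [0,0,0],
    [0,0,0],
    [0,0,0],
    [0,0,0],
    [0,0,0]
  ],
  "claw": [0,0,0,0,0]
}}

```text
t: 44.95
eef_pos: [0.4509, 0.2805, 0.1492]
tool_rot: [0.216, 0.053, 0.975, -0.015]
contact_force: [0.1, -0.4, 0.2]
gripper_width: 0.001
```

Run:
```python
from station import *
from h import *
for i in range(2): read_camera("top")
d=read_camera("wrist"); o=get_obs(); show(o); print(toP(o["eef_pos"]))
cv2.imwrite("pics/f7.png",d["pixels"])
plan(o,P0+.080*CS-.0515*CL+.035*CN,Rzy(-CN,CL))
```

```text
t 45.1 p [0.4521 0.2801 0.1493] x [-0.9    0.1   -0.424] y [ 0.113  0.994 -0.005] z [ 0.421 -0.052 -0.905] F [ 0.2  1.  -0.4] w 0.1 q [-1.43  0.28  0.61  2.25  0.47  0.45  0.2 ]
[ 0.07830063 -0.05199005  0.06752299]
dp [-0.07, 0.03, 1.3] ang [-0.05, 0.02, 0.03] rows>= 0.65
```

View pics/f7.png

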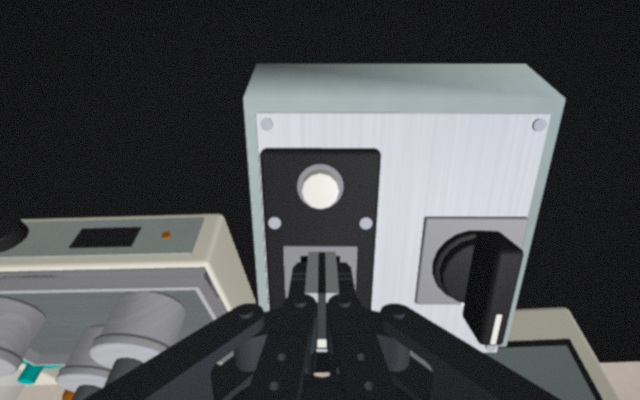

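Call:
{"method": "jog_arm", "body": {
  "dp": [
    [0,0,0.6],
    [0,0,1.25],
    [0,0,1.25],
    [-0.3,0,1.25],
    [-0.6,0,1.25]
  ],
  "angular": [
    [0,0,0],
    [0,0,0],
    [0,0,0],
    [0,0,0],
    [0,0,0]
  ],
  "claw": [0,0,0,0,0]
}}

```text
t: 45.6
eef_pos: [0.4782, 0.2777, 0.1275]
tool_rot: [0.217, 0.053, 0.975, -0.015]
contact_force: [-10.7, 1.1, 2.2]
gripper_width: 0.0
```

Call:
{"method": "jog_arm", "body": {
  "dp": [
    [-0.4,0,0],
    [-0.8,0,0],
    [-1.2,0,0],
    [-1.5,0,0],
    [-1.7,0,0]
  ],
  "angular": [
    [0,0,0],
    [0,0,0],
    [0,0,0],
    [0,0,0],
    [0,0,0]
  ],
  "claw": [0,0,0,0,0]
}}

```text
t: 46.1
eef_pos: [0.5141, 0.2739, 0.144]
tool_rot: [0.215, 0.053, 0.975, -0.015]
contact_force: [-24.9, 3.9, 4.1]
gripper_width: -0.001
```

Run:
```python
from station import *
from h import *
t=read_camera("top");cv2.imwrite("pics/f8t.png",cv2.resize(t["pixels"][165:265,160:270],None,fx=5,fy=5,interpolation=cv2.INTER_CUBIC))
o=get_obs(); show(o); print(toP(o["eef_pos"]))
```

```text
t 46.15 p [0.5138 0.274  0.1438] x [-0.903  0.097 -0.419] y [ 0.11   0.994 -0.007] z [ 0.416 -0.052 -0.908] F [-16.6   1.9   5.9] w -0.0 q [-1.22  0.35  0.53  2.15  0.38  0.43  0.38]
[ 0.1321524  -0.05099511  0.03640198]
```

View pics/f8t.png

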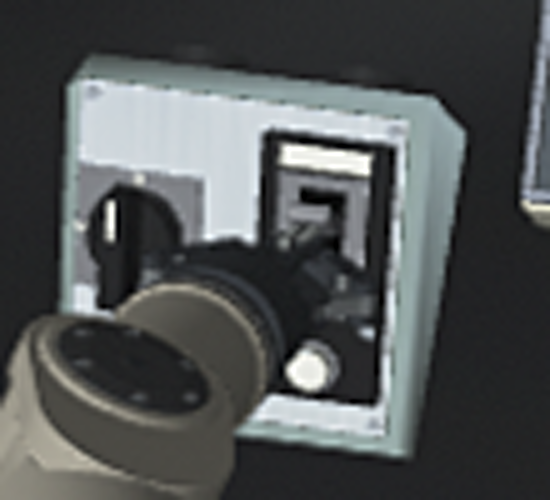

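Call:
{"method": "jog_arm", "body": {
  "dp": [
    [0.3,0,0],
    [0.6,0,-0.3],
    [0.6,0,-1.5],
    [0.6,0,-3],
    [0.6,0,-4.5]
  ],
  "angular": [
    [0,0,0],
    [0,0,0],
    [0,0,0],
    [0,0,0],
    [0,0,0]
  ],
  "claw": [0,0,0,0,0]
}}

```text
t: 46.65
eef_pos: [0.4558, 0.2803, 0.2419]
tool_rot: [0.217, 0.054, 0.975, -0.015]
contact_force: [-0.1, 1.1, 0.8]
gripper_width: -0.005
```

Call:
{"method": "jog_arm", "body": {
  "dp": [
    [0,0,-0.5],
    [0,0,-1],
    [0,0,-1],
    [0,0,-1],
    [0,0,-1]
  ],
  "angular": [
    [0,0,0],
    [0,0,0],
    [0,0,0],
    [0,0,0],
    [0,0,0]
  ],
  "claw": [0,0,0,0,0]
}}

```text
t: 47.15
eef_pos: [0.4455, 0.2816, 0.2627]
tool_rot: [0.217, 0.054, 0.975, -0.015]
contact_force: [-0.1, -0.9, 0.7]
gripper_width: 0.003
```

Run:
```python
from station import *
from h import *
d=read_camera("wrist");cv2.imwrite("pics/f9.png",d["pixels"])
t=read_camera("top");cv2.imwrite("pics/f9t.png",cv2.resize(t["pixels"][120:300,160:500],None,fx=2.3,fy=2.3))
o=get_obs(); show(o); print(toP(o["eef_pos"]))
k=lambda u,v:(160+u/2.3,120+v/2.3)
```

```text
t 47.25 p [0.4455 0.2816 0.2626] x [-0.9    0.098 -0.424] y [ 0.112  0.994 -0.007] z [ 0.421 -0.054 -0.906] F [-0.1 -0.7  0. ] w -0.1 q [-1.45  0.05  0.56  2.14  0.5   0.79  0.24]
[ 0.12006735 -0.05123115  0.17309791]
```

View pics/f9.png

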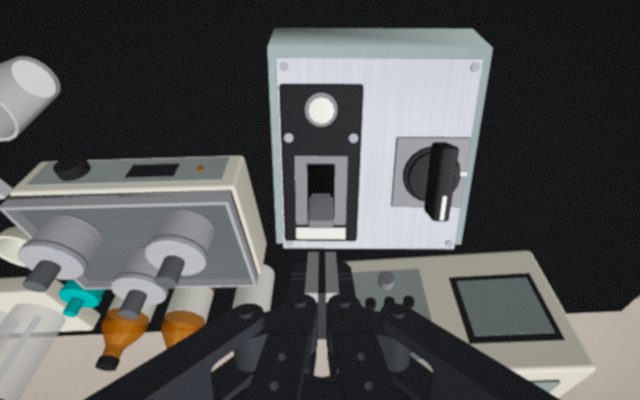

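View pics/f9t.png

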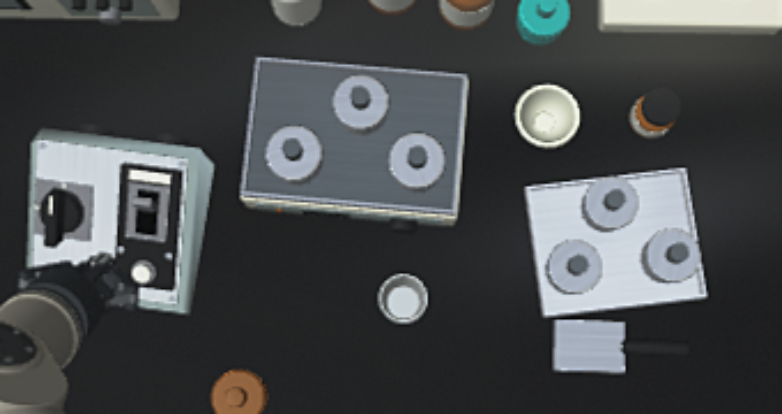

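Run:
```python
from station import *
from h import *
t=read_camera("top")
k=lambda u,v:(160+(u+.5)/2.3-.5,120+(v+.5)/2.3-.5)
def fr(cs,z,zt):
    P=np.array([px2w(t,*k(*c),z) for c in cs]); c=P.mean(0); ax=(P[0]+P[3]-P[1]-P[2])[:2]; ax/=np.linalg.norm(ax); return c,ax
for nm,cs,z,lz,vs in [("tray",[(526,186),(685,168),(707,296),(543,316)],.018,.058,[(610,204),(574,267),(671,255)]),("plate",[(258,58),(467,75),(458,215),(242,198)],.097,.139,[(361,102),(293,153),(417,160)])]:
    c,ay=fr(cs,z,0); ax=np.array([ay[1],-ay[0]])
    for v in vs:
        d=(px2w(t,*k(*v),lz)-c)[:2]; print(nm,"x",round(d@ax,4),"y",round(d@ay,4))
o=get_obs(); print(o["t"],o["joint_vel"].round(3))
```

```text
tray x 0.0433 y 0.0076
tray x -0.0306 y 0.0645
tray x -0.0299 y -0.0585
plate x 0.0334 y -0.0047
plate x -0.0366 y 0.0719
plate x -0.0329 y -0.0785
47.3 [-0.002 -0.002 -0.002 -0.003  0.001  0.    -0.001]
```

All inside the limits; the arm is at rest and touching nothing.

Run:
```python
from station import *
print(hand_in())
```

```text
the job is handed in; nothing more can be done
None
```

The changeover is finished and handed in at about t = 47 s. The hand-in gives no verdict, so I can't say whether it passed.

- **Sequence:** I turned the isolator off, moved the three finished vessels into the tray and stood the three fresh ones on the plate. One fresh vessel had been knocked about 3 cm aside partway through, so I found it again before picking it up. I then turned the isolator on, pushed the test button until the lever dropped, let go, and lifted the lever back up.
- **Vessel positions (last top picture, mm from centre):** all are inside the limits.

  | | Vessel 1 (x, y) | Vessel 2 (x, y) | Vessel 3 (x, y) |
  |---|---|---|---|
  | Tray | 43, 8 | −31, 65 | −30, −59 |
  | Plate | 33, −5 | −37, 72 | −33, −79 |

- **Console and bystanders (last pictures):** the isolator is on, the lever is up and the button is out. The bystanders look undisturbed, and the arm is still and clear of everything.
- **Limits of these checks:** joint values were judged from pictures only. The top and wrist cameras disagreed by up to about 5 mm, which I settled with close wrist views before each grasp. One vessel met the plate with about 22 N, and lifting the lever peaked at about 25 N against its stop.

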